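# Scrub the potatoes in the hand-crank scrubber and tip them into the basin

### The arm

A 6-joint arm with a two-finger parallel gripper is mounted at the origin on the work surface. World frame = base frame: x ahead of the robot, y to its left, z up, the work surface at z = 0. Lengths are in m, angles in rad, forces in N, time in s.
With the tool pointing down it reaches from about 0.225 to 0.725 m from the base axis. Payload 3.1 kg.
Tool frame: the origin (TCP) lies at the very end of the fingers, on their centre line; the grasp point (between the pads) lies 19 mm behind it; z points along the fingers, y is the direction in which the jaws open and shut (so a half turn about z gives the same grasp; the last joint's range is limited). The gripper opens to 85 mm and grips with 20 to 120 N. Pads are 22 mm wide; open, the fingers measure 114 mm over their backs; the gripper's body (76 mm by 85 mm) begins 54 mm behind the grasp point. The pads swing forward as they close: fully open they stand 13 mm farther back than shut.
Start: joints at [1.138, 0.048, 0.099, 1.622, 0, 1.443], TCP at [0.158, 0.501, 0.231] pointing down, gripper open.
Joint ranges: [-2.91, 2.91], [-0.99, 1.94], [-1.21, 1.42], [-2.12, 2.29], [-1.49, 1.47], [-3.14, 3.14]. Speed limits (rad/s): [2.79, 2.79, 3.14, 3.14, 3.14, 3.14].

### API

Orientations are given as [roll, pitch, yaw] about the fixed x, y, z axes, in that order (R = Rz(yaw) Ry(pitch) Rx(roll)).
In Python, from bench import get_state, grab_frame, get_calibration, ticket, outline_of gives the robot as it stands.
- The arm moves only by the tool step_arm, never from a script. Its argument "steps" is a list of rows, each an object with "linear": the shift along the tool's x, y, z in cm, a list of three; "delta_rot": the turn, a rotation vector about the tool's x, y, z in rad, a list of three; "gripper": the finger opening in cm, from 0 to 8.54. In form: [{"linear": [tx, ty, tz], "delta_rot": [wx, wy, wz], "gripper": gripper}, ...]. A call has 1 to 12 rows; each row is the pose to reach, as a shift and turn from the pose measured when the call began, along the tool's axes at that moment; what a row does not reach only later rows make up. A row lasts 1/12 s, in which the tool goes at most 41.7 mm and 7.16 degrees, less where a joint would pass 70% of its speed; a pose out of reach is approached as far as the arm can. A call with a gripper value outside its range is refused whole. The fingers move at their own pace and stop on an object; "squeeze" is the grip in N (left out, the last holds). Time passes only in rows, so rows that repeat a pose let the fingers close. It gives the time, the measured TCP pose, the force and the opening at its end, in the units of the state.
- get_state(): the state, without advancing time (a new reading comes with each control period).
- grab_frame(name): name is "side" or "top"; returns the picture (400x640x3 uint8, red, green, blue); there is no depth.
- get_calibration(name): a dict with "vfov" (degrees; the focal length in pixels is half the picture's height over the tangent of half this angle, whatever the lens; pixels are square), "cx", "cy" (the principal point, pixels), "dist_coeffs" ([k1, k2, p1, p2, k3] as OpenCV has them; the pictures are not rectified), "origin" and "attitude" of the camera in the world. Camera axes: x right, y down, z forward; pixel columns grow to the right and rows downward; lengths in m; the calibration is good to about 2 mm. A picture is of the moment at which its call begins. get_calibration takes no time and is no camera call.
- ticket.finish_job(): hands the job in, once; it reports no verdict.
Trained networks look in the newest picture that a camera, given by its name, has taken for a name from the list of things; names that differ only in an ending like _2 or _b are one class to them, and where a whole thing is asked for, a point or a joint stands for the part that bears it (a point fixed in the world has none). Each returns a list of dicts, best first, with "conf" (0 to 1); they miss things now and then, are a little off and sometimes report something else, mostly with a low value. They report only what shows in the picture. A call takes as long as a camera call. They do not tell look-alikes from the thing itself.
- outline_of(camera, name): "region" (400x640 bool, what is visible of it) and "location" ([row, column] in pixels, amid what is visible of it).
The state is a dict: "clock": time; "q": joint angles; "joint_vel": joint speeds; "effort": joint torques, N m; "eef_pos": TCP position; "ee_rot": TCP orientation; "wrist_force": force on the tool from outside, world axes, zero at the start; "torque": the same for the moment, N m; "width": finger opening in m.
Only numpy, scipy, OpenCV 4.12 (cv2) and the standard library are available. Lean on these libraries where they do the work, as an engineer would, in place of code of your own. Each camera call takes 0.05 s, during which the arm holds its last target. There are 200 camera calls.

### The job

Scrub the soil off the potatoes: stand the white basin behind the hand-crank scrubber (on the side away from the robot, its long side under the tipping lip, lug outwards), put every potato into the hopper, and turn the crank at least five full turns, coming over the top towards the robot, at an even pace of about five seconds a turn - never racing it, and not letting it swing back at the heavy point. Then swing the hopper's sprung lever right over to its stop, hold it there until the potatoes have slid out into the basin, and let the hopper come back upright. Leave the tumbler, saucer and padlock where they are.

Things in the scene. Friction and masses are not known exactly. Their poses are not given: they have to be found in the camera images.
- crank (a joint): Crank angle, rad, no end stops, counts on over turns. 0 = handle straight up; it grows as the handle comes over the top towards the robot, down the near side and up the far side (the way to turn it). Starts between 0.2 and 2.4; stays where left. Light going down the near side; once a turn, as the handle comes up the far side (near 4.7 rad), heavy: up to about 8 N at the handle.
- crank_handle (a point): Centre of the wooden crank grip: round bar 25 mm thick, 100 mm long, parallel to the shaft, spinning freely on its pin, so it can be pinched from above and carried round without turning the gripper. It runs in a vertical circle of 75 mm radius about the shaft line, 195 mm from shaft along +y. Crank arm's face: 61 mm away, towards the hopper. Its axes turn with the crank.
- shaft (a point): Middle of the scrubber's shaft, fixed, 190 mm above the chest top. x: level, away from the robot, the side the hopper tips to; y: along the shaft to the crank (robot's left); z up. Shows the machine's yaw (within 0.16 rad). Grey base 34 mm high, 250 mm long (y), from 92 mm before to 68 mm behind the shaft; side plates up to the shaft at y = +-112 mm.
- hopper (a joint): Tip angle, rad, of the steel hopper about the shaft: 0 = upright, held against a rest stop by a spring; 1.35 = tipped away from the robot, at its stop. A damped spring brings it gently back when let go. Swinging it takes 2 to 9 N at the lever grip.
- hopper_mid (a point): Middle of the hopper's space: 55 mm above, 10 mm behind (x) the shaft line when upright; turns with the hopper; axes then as shaft. Open trough, 190 mm long inside (y), on a black brush roller (28 mm radius, on the shaft). Near wall steep, rim 300 mm high, 66 mm before the shaft; far wall at 35 degrees, lip 262 mm high, 112 mm behind. Potatoes rest in it 230 to 280 mm above the chest top.
- lever_grip (a point): Centre of the hopper lever's black grip: round bar 22 mm thick, 90 mm long, parallel to the shaft, past the hopper's end away from the crank. Fixed to the hopper; upright it is 20 mm before the shaft line (robot's side), 145 mm above it, 155 mm along -y. It swings about the shaft line at 146 mm radius, over the top, away from the robot. Hopper's end: 54 mm away along +y.
- basin_floor (a point): Centre of the inner floor of the white plastic basin, 5 mm above its underside; x along its 170 mm side, towards the lug, y along its 260 mm side (outer sizes), z up. Walls 70 mm high, 5 mm thick. Loose, 0.3 kg; can be lifted or slid by its lug.
- basin_lug (a point): Grasp point on the basin's one lug, in the middle of a long side (+x): upright plate 9 mm thick (along basin x), 60 mm wide (basin y), top 95 mm above the underside, 25 mm over the rim; this point is 80 mm up, 80.5 mm from the basin's centre line. At the start the lug points towards the robot's right.
- catch_spot (a point): Point on the chest top where the basin's middle belongs: 170 mm behind the shaft (its +x), basin's long side along the shaft, lug on the far side. The tipped hopper's lip comes to 100 mm above the chest top, 100 mm behind the shaft line.
- tumbler: Bystander: tall clear glass tumbler, 68 mm across, 140 mm high; origin at the centre of its foot.
- saucer: Bystander: white ceramic saucer, 140 mm across; origin under its centre.
- padlock: Bystander: silver padlock lying flat, 85 mm long; origin under its case.
- potato0_mid (a point): Centre of potato 0 (absent in some runs): brown, lumpy, flattened, about 86 mm long (its x), 66 mm wide (y), 50 mm thick (z; either flat face may lie down; lying flat this point is 25 mm up). It does not roll away on a level surface. Best gripped across y. About 0.15 kg. All potatoes are alike.
- potato1_mid (a point): Centre of potato 1 (absent in some runs): brown, lumpy, flattened, about 86 mm long (its x), 66 mm wide (y), 50 mm thick (z; either flat face may lie down; lying flat this point is 25 mm up). It does not roll away on a level surface. Best gripped across y. About 0.15 kg. All potatoes are alike.
- potato2_mid (a point): Centre of potato 2 (absent in some runs): brown, lumpy, flattened, about 86 mm long (its x), 66 mm wide (y), 50 mm thick (z; either flat face may lie down; lying flat this point is 25 mm up). It does not roll away on a level surface. Best gripped across y. About 0.15 kg. All potatoes are alike.
- potato3_mid (a point): Centre of potato 3 (absent in some runs): brown, lumpy, flattened, about 86 mm long (its x), 66 mm wide (y), 50 mm thick (z; either flat face may lie down; lying flat this point is 25 mm up). It does not roll away on a level surface. Best gripped across y. About 0.15 kg. All potatoes are alike.
There are look-alikes about, which are no part of the job. What is shaped like the part that bears potato0_mid but blue or pink is not meant.

How it is judged:
On the way, in this order (a step that is already met when the one before it is completed fails the run):
1. every potato lies in the upright hopper, before the scrubbing (x of potato0_mid in the frame of hopper_mid between -0.085 and 0.105 m and y of potato0_mid in the frame of hopper_mid between -0.1 and 0.1 m and z of potato0_mid in the frame of hopper_mid between -0.06 and 0.065 m and x of potato1_mid in the frame of hopper_mid between -0.085 and 0.105 m and y of potato1_mid in the frame of hopper_mid between -0.1 and 0.1 m and z of potato1_mid in the frame of hopper_mid between -0.06 and 0.065 m and x of potato2_mid in the frame of hopper_mid between -0.085 and 0.105 m and y of potato2_mid in the frame of hopper_mid between -0.1 and 0.1 m and z of potato2_mid in the frame of hopper_mid between -0.06 and 0.065 m and x of potato3_mid in the frame of hopper_mid between -0.085 and 0.105 m and y of potato3_mid in the frame of hopper_mid between -0.1 and 0.1 m and z of potato3_mid in the frame of hopper_mid between -0.06 and 0.065 m and value of joint hopper below 0.1 rad and value of joint crank below 8 rad), for 0.3 s.
2. the crank has been turned about five times with the potatoes in the hopper (x of potato0_mid in the frame of hopper_mid between -0.085 and 0.105 m and y of potato0_mid in the frame of hopper_mid between -0.1 and 0.1 m and z of potato0_mid in the frame of hopper_mid between -0.06 and 0.065 m and x of potato1_mid in the frame of hopper_mid between -0.085 and 0.105 m and y of potato1_mid in the frame of hopper_mid between -0.1 and 0.1 m and z of potato1_mid in the frame of hopper_mid between -0.06 and 0.065 m and x of potato2_mid in the frame of hopper_mid between -0.085 and 0.105 m and y of potato2_mid in the frame of hopper_mid between -0.1 and 0.1 m and z of potato2_mid in the frame of hopper_mid between -0.06 and 0.065 m and x of potato3_mid in the frame of hopper_mid between -0.085 and 0.105 m and y of potato3_mid in the frame of hopper_mid between -0.1 and 0.1 m and z of potato3_mid in the frame of hopper_mid between -0.06 and 0.065 m and value of joint crank above 31 rad), for 0.1 s.
3. the lever has been swung to its stop and held (value of joint hopper above 1.29 rad), for 0.3 s.
At the end, for the whole second after the job is handed in: Every potato lies at rest in the basin, the basin stands level within 9 cm of its place behind the scrubber with its long side along the shaft (within 0.6 rad), the hopper is back upright, and the crank has been turned on about five turns and is still (x of potato0_mid in the frame of basin_floor between -0.085 and 0.085 m and y of potato0_mid in the frame of basin_floor between -0.13 and 0.13 m and z of potato0_mid in the frame of basin_floor between 0 and 0.08 m and linear speed of each of potato0, potato1, potato2, potato3 below 0.02 m/s and x of potato1_mid in the frame of basin_floor between -0.085 and 0.085 m and y of potato1_mid in the frame of basin_floor between -0.13 and 0.13 m and z of potato1_mid in the frame of basin_floor between 0 and 0.08 m and x of potato2_mid in the frame of basin_floor between -0.085 and 0.085 m and y of potato2_mid in the frame of basin_floor between -0.13 and 0.13 m and z of potato2_mid in the frame of basin_floor between 0 and 0.08 m and x of potato3_mid in the frame of basin_floor between -0.085 and 0.085 m and y of potato3_mid in the frame of basin_floor between -0.13 and 0.13 m and z of potato3_mid in the frame of basin_floor between 0 and 0.08 m and value of joint hopper below 0.06 rad and value of joint crank above 30.5 rad and horizontal distance between basin_floor and catch_spot below 0.09 m and angle between basin_floor's own z axis and vertical below 0.1 rad and angle between the y axis of basin_floor and the y axis of shaft, either way round below 0.6 rad and velocity of joint crank between -0.1 and 0.1 rad/s); the robot touches nothing.
It fails at once if the crank is raced (faster than 5 rad/s) (velocity of joint crank above 5 rad/s).
It fails at once if the crank swings back at the heavy point (faster than 2.5 rad/s) (velocity of joint crank below -2.5 rad/s).
It fails at once if the tumbler is shifted by more than 3 cm (distance of tumbler from where it was at the start of the episode above 0.03 m).
It fails at once if the saucer is shifted by more than 3 cm (distance of saucer from where it was at the start of the episode above 0.03 m).
It fails at once if the padlock is shifted by more than 3 cm (distance of padlock from where it was at the start of the episode above 0.03 m).
Of potato0, potato1, potato2, potato3 only 2 to 3 are there at a start; the rules pass over those that are not, and their reading is None.
At some moment in a run one of basin, potato0, potato1, potato2, potato3 may be knocked a few centimetres aside while the robot is not near it.
Once in a run the grip may slacken for a moment while it holds something.
It also fails if it takes over 210 s, if anything falls off the work surface, if the arm or the gripper's body presses on something with over 40 N, if the wrist force passes 120 N, or if a joint passes its speed limit or range.

## Working session

There is one attempt and no reset: what is moved stays moved. The work goes in short steps, Python scripts to look and compute and a tool call to move; the robot and the scene stay as the last step left them, time stands still between calls to the robot, and variables do not carry over. Pictures are saved under pics/ and viewed, about 12 in all and at most 16, crops included, and the job is handed in when it is done.

Besides the shell and the picture viewer there is one more tool, called after "Request:" by a JSON object that holds its "op" and its "data". step_arm: Moves the arm, as the interface text tells. Its arguments: {"type":"object","properties":{"steps":{"type":"array","items":{"type":"object","properties":{"linear":{"type":"array","items":{"type":"number"}},"delta_rot":{"type":"array","items":{"type":"number"}},"gripper":{"type":"number"}}}},"squeeze":{"type":"number"}},"required":["steps"]}

```bash
mkdir -p pics; cat > h.py <<'E'
import numpy as np, cv2
from bench import get_state, grab_frame, get_calibration, ticket, outline_of
from scipy.spatial.transform import Rotation as R
def cal(n):
    c=get_calibration(n); f=200/np.tan(np.radians(c["vfov"])/2)
    K=np.array([[f,0,c["cx"]],[0,f,c["cy"]],[0,0,1]])
    a=np.array(c["attitude"]); Rm=a if a.shape==(3,3) else R.from_euler('xyz',a).as_matrix()
    return K,np.array(c["dist_coeffs"],float),np.array(c["origin"]),Rm
def ray(n,px):  # px=(col,row)
    K,d,o,Rm=cal(n); u=cv2.undistortPoints(np.array([[px]],float),K,d)[0,0]
    return o,Rm@np.array([u[0],u[1],1])
def onz(n,px,z):
    o,v=ray(n,px); return o+v*(z-o[2])/v[2]
def proj(n,P):
    K,d,o,Rm=cal(n); P=np.atleast_2d(P); return cv2.projectPoints(((P-o)@Rm).astype(float),np.zeros(3),np.zeros(3),K,d)[0][:,0]
def save(n,f):
    im=grab_frame(n); cv2.imwrite('pics/'+f,im[:,:,::-1]); return im
def tool(dw):  # world shift(m) -> tool axes cm
    s=get_state(); return np.round(R.from_euler('xyz',s["ee_rot"]).as_matrix().T@np.array(dw)*100,2)
E
python3 - <<'E'
from h import *
for n in("side","top"): save(n,n+'0.png'); print(get_calibration(n))
print(get_state())
for c in("top","side"):
  for nm in("potato0_mid","basin_floor","basin_lug","shaft","crank_handle","lever_grip","hopper_mid","tumbler","saucer","padlock"):
    for r in outline_of(c,nm)[:5]:
        m=r["region"].astype(np.uint8); print(c,nm,round(r["conf"],2),np.round(r["location"]),m.sum(),cv2.boundingRect(m))
E
```

```text
{'vfov': 43.73648054251789, 'cx': 315.8732402087288, 'cy': 197.2511590136939, 'dist_coeffs': array([-0.02601383,  0.        ,  0.        ,  0.        ,  0.        ]), 'origin': array([-0.06966868, -1.01353663,  1.27963497]), 'attitude': array([-2.34647555, -0.0037125 , -0.55314523])}
{'vfov': 52.7642767680299, 'cx': 321.27713178402223, 'cy': 191.78983577499122, 'dist_coeffs': array([-0.10528465,  0.        ,  0.        ,  0.        ,  0.        ]), 'origin': array([ 0.36331063, -0.09174192,  1.59662329]), 'attitude': array([-3.05025781,  0.01660012, -1.56144322])}
{'clock': 0.1, 'q': array([ 1.13816373e+00,  4.87024101e-02,  9.77273492e-02,  1.62202453e+00,
       -2.53325214e-05,  1.44300627e+00]), 'joint_vel': array([-0.00124362, -0.00201046,  0.00292764,  0.00045682, -0.00122288,
        0.00102504]), 'effort': array([ 1.59740368e-03, -3.39851439e+01,  3.20935071e+01,  1.58128323e-02,
       -2.74596141e-04, -8.64502880e-06]), 'eef_pos': array([0.15734793, 0.50026609, 0.23020724]), 'ee_rot': array([-3.13940413e+00, -2.55663458e-04,  2.83674986e+00]), 'wrist_force': array([-0.78309
[... 1245 characters left out ...]
 0.31 [294. 375.] 467 (364, 280, 25, 26)
side basin_floor 0.31 [312. 342.] 470 (329, 301, 25, 24)
side basin_lug 0.7 [137. 267.] 1310 (230, 122, 74, 51)
side crank_handle 0.9 [171. 258.] 521 (222, 158, 55, 25)
side lever_grip 0.97 [170. 280.] 3116 (236, 141, 82, 76)
side lever_grip 0.67 [294. 310.] 445 (298, 283, 26, 23)
side lever_grip 0.45 [190. 274.] 6617 (222, 140, 96, 118)
side hopper_mid 0.94 [166. 276.] 3124 (236, 140, 81, 78)
side tumbler 0.76 [252. 407.] 807 (396, 234, 26, 43)
side tumbler 0.2 [168. 279.] 3194 (236, 140, 81, 68)
side saucer 0.61 [187. 220.] 718 (200, 174, 37, 26)
side saucer 0.18 [315. 340.] 464 (329, 301, 25, 24)
side padlock 0.84 [250. 369.] 223 (357, 241, 18, 16)
```

```bash
python3 - <<'E'
import cv2
a=cv2.imread('pics/top0.png')[100:290,140:500]; cv2.imwrite('pics/top0c.png',cv2.resize(a,None,fx=2.2,fy=2.2,interpolation=3))
a=cv2.imread('pics/side0.png')[100:400,190:490]; cv2.imwrite('pics/side0c.png',cv2.resize(a,None,fx=2,fy=2,interpolation=3))
E
```

```text
(no output)
```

View pics/top0c.png

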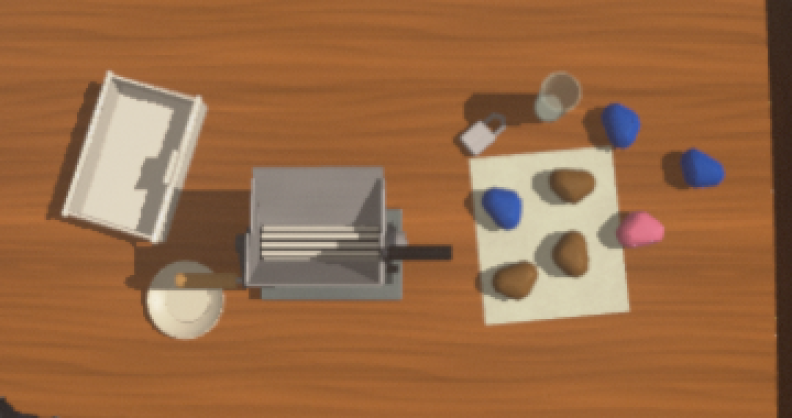

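View pics/side0c.png

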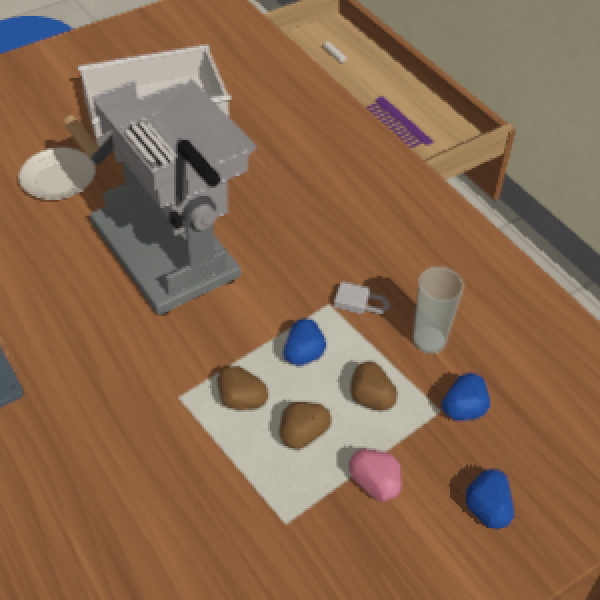

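The three brown potatoes at top-crop pixels (572,184), (571,254) and (514,280) are the ones meant. The blue and pink lumps are look-alikes. The basin is at the upper left with its lug on the right wall (about 172,165). The handle is on the near left (about 205,281) and the black lever grip on the right (about 425,253).

```bash
cat > fit.py <<'E'
from h import *
from scipy.optimize import least_squares
T=lambda x,y:(140+x/2.2,100+y/2.2); S=lambda x,y:(190+x/2,100+y/2)
obs=[("top",T(252,168),(.112,.1,.072)),("top",T(384,168),(.112,-.1,.072)),("top",T(384,287),(-.066,-.1,.11)),
("top",T(402,299),(-.092,-.125,-.156)),("top",T(402,209),(.068,-.125,-.156)),("top",T(452,252),(-.02,-.2,.145)),
("side",S(163,312),(-.092,-.125,-.19)),("side",S(240,272),(.068,-.125,-.19)),("side",S(92,214),(-.092,.125,-.156)),
("side",S(255,150),(.112,-.1,.072)),("side",S(199,164),(-.02,-.155,.145))]
def W(p,P): return np.array([p[0],p[1],.19])+R.from_euler('z',p[2]).apply(P)
def res(p): return np.concatenate([proj(n,W(p,np.array(P)))[0]-px for n,px,P in obs])
s=least_squares(res,[.4,0,0],loss='soft_l1'); print("shaft",s.x); print(np.round(res(s.x).reshape(-1,2),1))
p=s.x; np.save('shaft.npy',p)
hob=[("top",T(181,281),.05),("side",S(70,122),.05),]
f=lambda c:np.concatenate([proj(n,W(p,np.array([-.075*np.sin(c),.195+dy,.075*np.cos(c)])))[0]-px for n,px,dy in hob])
for c0 in(.3,1.2,2.2):
  q=least_squares(lambda c:f(c[0]),[c0]); print("crank",q.x,q.cost,np.round(f(q.x[0]),1))
# brown masks
for n in("top","side"):
  im=cv2.imread(f'pics/{n}0.png'); 
  for r in outline_of(n,"potato0_mid"):
    m=r["region"]; col=im[m].mean(0); 
    if col[2]>col[0]*1.3 and col[2]<150:
      ys,xs=np.nonzero(m); P=onz(n,(xs.mean(),ys.mean()),.025)
      pts=np.array([onz(n,(x,y),.025)[:2] for x,y in zip(xs,ys)]); w,v=np.linalg.eigh(np.cov(pts.T))
      print(n,round(r["conf"],2),np.round((xs.mean(),ys.mean())),P.round(3),"long axis yaw",round(np.arctan2(v[1,1],v[0,1]),2),np.round(4*np.sqrt(w),3),col.round())
# basin rim corners at z=.07 from top
for c in[(108,73),(204,98),(160,242),(64,214)]: print("basin",onz("top",T(*c),.07).round(3))
print("lug top",onz("top",T(172,165),.095).round(3))
for nm in("tumbler","saucer","padlock"): 
  r=outline_of("top",nm)[0]; print(nm,onz("top",r["location"][::-1],0.0).round(3))
E
python3 fit.py
```

```text
shaft [0.42553597 0.0530467  0.0149559 ]
[[ 0.4 -0.1]
 [-0.1 -0.6]
 [-0.2 -1.2]
 [ 0.4 -0. ]
 [ 0.2 -0.4]
 [ 0.4 -0.2]
 [-3.   4. ]
 [ 0.2  4. ]
 [-2.4 -0.7]
 [ 0.1 -1.9]
 [-0.8 -0.6]]
crank [2.29631171] 1.257092121900214 [-1.2 -1.  -0.5 -0.2]
crank [2.29631171] 1.257092121900214 [-1.2 -1.  -0.5 -0.2]
crank [2.29631152] 1.2570921219070623 [-1.2 -1.  -0.5 -0.2]
top 0.52 [400. 183.] [ 0.543 -0.373  0.025] long axis yaw 1.55 [0.061 0.077] [ 58.  92. 125.]
side 0.95 [375. 294.] [ 0.542 -0.373  0.025] long axis yaw 1.26 [0.07  0.091] [ 55.  85. 112.]
basin [0.73  0.457 0.07 ]
basin [0.684 0.281 0.07 ]
basin [0.43  0.351 0.07 ]
basin [0.477 0.526 0.07 ]
lug top [0.562 0.327 0.095]
tumbler [ 0.711 -0.341  0.   ]
saucer [0.314 0.309 0.   ]
padlock [ 0.633 -0.214  0.   ]
```

Request:
{"op": "step_arm", "data": {"steps": [{"linear": [-43.6, -4.4, 7], "delta_rot": [0, 0, -0.037], "gripper": 8.5}, {"linear": [-43.6, -4.4, 7], "delta_rot": [0, 0, -0.037], "gripper": 8.5}, {"linear": [-43.6, -4.4, 7], "delta_rot": [0, 0, -0.037], "gripper": 8.5}, {"linear": [-43.6, -4.4, 7], "delta_rot": [0, 0, -0.037], "gripper": 8.5}, {"linear": [-43.6, -4.4, 7], "delta_rot": [0, 0, -0.037], "gripper": 8.5}, {"linear": [-43.6, -4.4, 7], "delta_rot": [0, 0, -0.037], "gripper": 8.5}, {"linear": [-43.6, -4.4, 7], "delta_rot": [0, 0, -0.037], "gripper": 8.5}, {"linear": [-43.6, -4.4, 7], "delta_rot": [0, 0, -0.037], "gripper": 8.5}, {"linear": [-43.6, -4.4, 7], "delta_rot": [0, 0, -0.037], "gripper": 8.5}, {"linear": [-43.6, -4.4, 7], "delta_rot": [0, 0, -0.037], "gripper": 8.5}, {"linear": [-43.6, -4.4, 7], "delta_rot": [0, 0, -0.037], "gripper": 8.5}, {"linear": [-43.6, -4.4, 7], "delta_rot": [0, 0, -0.037], "gripper": 8.5}]}}

```text
clock: 2.35
eef_pos: [0.5646, 0.3241, 0.1583]
ee_rot: [-3.139, 0.0, 2.868]
wrist_force: [-0.1, -0.3, -0.8]
width: 0.0851
```

Request:
{"op": "step_arm", "data": {"steps": [{"linear": [0.5, 0, 3], "delta_rot": [0, 0, 0], "gripper": 8.5}, {"linear": [0.5, 0, 6], "delta_rot": [0, 0, 0], "gripper": 8.5}, {"linear": [0.5, 0, 8.5], "delta_rot": [0, 0, 0], "gripper": 8.5}, {"linear": [0.5, 0, 9.7], "delta_rot": [0, 0, 0], "gripper": 8.5}, {"linear": [0.5, 0, 9.7], "delta_rot": [0, 0, 0], "gripper": 8.5}, {"linear": [0.5, 0, 9.7], "delta_rot": [0, 0, 0], "gripper": 0}, {"linear": [0.5, 0, 9.7], "delta_rot": [0, 0, 0], "gripper": 0}, {"linear": [0.5, 0, 9.7], "delta_rot": [0, 0, 0], "gripper": 0}, {"linear": [0.5, 0, 9.7], "delta_rot": [0, 0, 0], "gripper": 0}, {"linear": [0.5, 0, 9.7], "delta_rot": [0, 0, 0], "gripper": 0}, {"linear": [0.5, 0, 9.7], "delta_rot": [0, 0, 0], "gripper": 0}, {"linear": [0.5, 0, 9.7], "delta_rot": [0, 0, 0], "gripper": 0}], "squeeze": 80}}

```text
clock: 3.35
eef_pos: [0.5608, 0.326, 0.0629]
ee_rot: [-3.141, 0.002, 2.868]
wrist_force: [-0.1, 2.3, 0.7]
width: 0.0079
```

Request:
{"op": "step_arm", "data": {"steps": [{"linear": [0, 0, -1.5], "delta_rot": [0, 0, 0], "gripper": 0}, {"linear": [0, 0, -3], "delta_rot": [0, 0, 0], "gripper": 0}, {"linear": [-1, 0, -3], "delta_rot": [0, 0, -0.1], "gripper": 0}, {"linear": [-1.7, -0.3, -3], "delta_rot": [0, 0, -0.2], "gripper": 0}, {"linear": [-2.4, -0.6, -3], "delta_rot": [0, 0, -0.3], "gripper": 0}, {"linear": [-3.1, -0.8, -3], "delta_rot": [0, 0, -0.4], "gripper": 0}, {"linear": [-3.8, -1.0, -3], "delta_rot": [0, 0, -0.5], "gripper": 0}, {"linear": [-4.5, -1.2, -3], "delta_rot": [0, 0, -0.6], "gripper": 0}, {"linear": [-5.2, -1.4, -3], "delta_rot": [0, 0, -0.7], "gripper": 0}, {"linear": [-5.8, -1.6, -3], "delta_rot": [0, 0, -0.8], "gripper": 0}, {"linear": [-6.3, -1.7, -3], "delta_rot": [0, 0, -0.9], "gripper": 0}, {"linear": [-6.7, -1.7, -3], "delta_rot": [0, 0, -1.0], "gripper": 0}]}}

```text
clock: 4.35
eef_pos: [0.6202, 0.2903, 0.0913]
ee_rot: [-3.139, -0.002, -2.411]
wrist_force: [0.5, 0.4, -3.0]
width: 0.0078
```

```bash
python3 - <<'E'
from h import *
im=save('side','side1.png'); save('top','top1.png')
a=cv2.imread('pics/side1.png')[60:360,170:490]; b=cv2.imread('pics/top1.png')[60:300,120:520]
a=cv2.resize(a,(400,375)); b=cv2.resize(b,(400,240))
cv2.imwrite('pics/v1.png',np.hstack([a,np.vstack([b,np.zeros((135,400,3),np.uint8)])]))
s=get_state(); print(s['eef_pos'],s['ee_rot'],s['wrist_force'],s['torque'],s['width'])
E
```

```text
[0.62035599 0.29042574 0.09135475] [-3.13944732e+00 -1.72064781e-03 -2.41655122e+00] [-0.16903852  0.02944268 -3.63741993] [-0.14790214 -0.1806638  -0.06144248] 0.007961917792908196
```

View pics/v1.png

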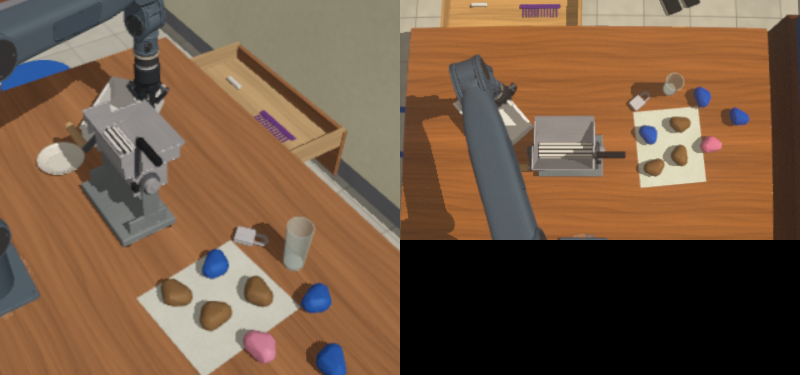

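Request:
{"op": "step_arm", "data": {"steps": [{"linear": [-0.4, -0.4, 0], "delta_rot": [0, 0, -0.1], "gripper": 0}, {"linear": [-0.8, -0.8, 0], "delta_rot": [0, 0, -0.2], "gripper": 0}, {"linear": [-1.2, -1.2, 0], "delta_rot": [0, 0, -0.3], "gripper": 0}, {"linear": [-1.6, -1.6, 0], "delta_rot": [0, 0, -0.4], "gripper": 0}, {"linear": [-2.0, -2.0, 0], "delta_rot": [0, 0, -0.5], "gripper": 0}, {"linear": [-2.3, -2.4, 0], "delta_rot": [0, 0, -0.6], "gripper": 0}, {"linear": [-2.3, -2.7, 0], "delta_rot": [0, 0, -0.7], "gripper": 0}, {"linear": [-2.3, -2.7, 0], "delta_rot": [0, 0, -0.8], "gripper": 0}, {"linear": [-2.3, -2.7, 0], "delta_rot": [0, 0, -0.86], "gripper": 0}, {"linear": [-1.3, -4.7, 0], "delta_rot": [0, 0, -0.86], "gripper": 0}, {"linear": [-0.3, -6.7, 0], "delta_rot": [0, 0, -0.86], "gripper": 0}, {"linear": [0.7, -8.7, 0], "delta_rot": [0, 0, -0.86], "gripper": 0}]}}

```text
clock: 5.45
eef_pos: [0.6782, 0.2394, 0.096]
ee_rot: [-3.127, 0.041, -1.57]
wrist_force: [7.1, 40.0, -5.0]
width: 0.0081
```

```bash
python3 - <<'E'
from h import *
im=save('side','side2.png'); save('top','top2.png')
a=cv2.imread('pics/side2.png')[60:240,190:350]; b=cv2.imread('pics/top2.png')[80:260,140:380]
a=cv2.resize(a,(400,450)); b=cv2.resize(b,(400,300))
cv2.imwrite('pics/v2.png',np.hstack([a,np.vstack([b,np.zeros((150,400,3),np.uint8)])]))
s=get_state(); print(s)
E
```

```text
{'clock': 5.55, 'q': array([ 0.22742247,  0.54610744,  0.43824448,  1.43950364,  0.0393638 ,
       -1.33665563]), 'joint_vel': array([0.04611203, 0.00872678, 0.00183315, 0.00084529, 0.03446616,
       0.00189551]), 'effort': array([-19.00384605, -53.04098725,  26.41812086,   8.28901917,
       -13.10979992,  -6.64249912]), 'eef_pos': array([0.67883714, 0.23850497, 0.09550673]), 'ee_rot': array([-3.12791865,  0.04371862, -1.57675438]), 'wrist_force': array([ 7.79701942, 37.79233322, -5.60380455]), 'torque': array([10.69999444, -2.81379962, -6.54171018]), 'width': 0.008114688406984589}
```

View pics/v2.png

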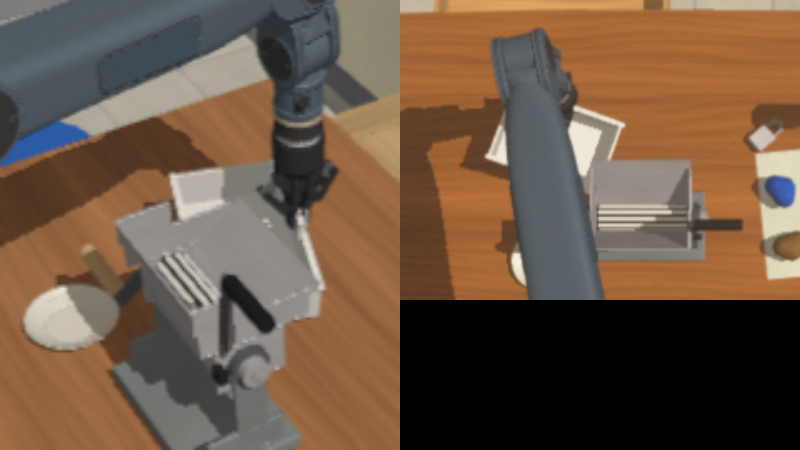

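The basin lags about 0.25 rad in yaw. Its near corner, near top-picture pixel (248,188), has met the scrubber's base. I'll back off, lift and check.

Request:
{"op": "step_arm", "data": {"steps": [{"linear": [-1, 0, -0.3], "delta_rot": [0, 0, 0], "gripper": 0}, {"linear": [-2, 0, -1], "delta_rot": [0, 0, 0], "gripper": 0}, {"linear": [-3, 0, -2.5], "delta_rot": [0, 0, 0], "gripper": 0}, {"linear": [-4, 0, -4], "delta_rot": [0, 0, 0], "gripper": 0}, {"linear": [-4, 0, -5], "delta_rot": [0, 0, 0], "gripper": 0}, {"linear": [-4, 0, -5], "delta_rot": [0, 0, 0], "gripper": 0}]}}

```text
clock: 6.05
eef_pos: [0.6795, 0.2771, 0.1503]
ee_rot: [-3.123, 0.045, -1.577]
wrist_force: [1.0, 0.2, -1.9]
width: 0.0078
```

```bash
python3 - <<'E'
from h import *
im=save('side','side3.png'); save('top','top3.png')
a=cv2.imread('pics/side3.png')[60:240,190:350]; b=cv2.imread('pics/top3.png')[80:260,140:380]
a=cv2.resize(a,(400,450)); b=cv2.resize(b,(400,300))
cv2.imwrite('pics/v3.png',np.hstack([a,np.vstack([b,np.zeros((150,400,3),np.uint8)])]))
s=get_state(); print(s['eef_pos'],s['ee_rot'],s['wrist_force'],s['torque'],s['width'])
E
```

```text
[0.67866094 0.27575887 0.14727706] [-3.12725679  0.04324601 -1.578033  ] [ 0.28840199 -0.19978502 -3.51046965] [-0.13964829 -0.20458737  0.00590894] 0.007651991146239772
```

View pics/v3.png

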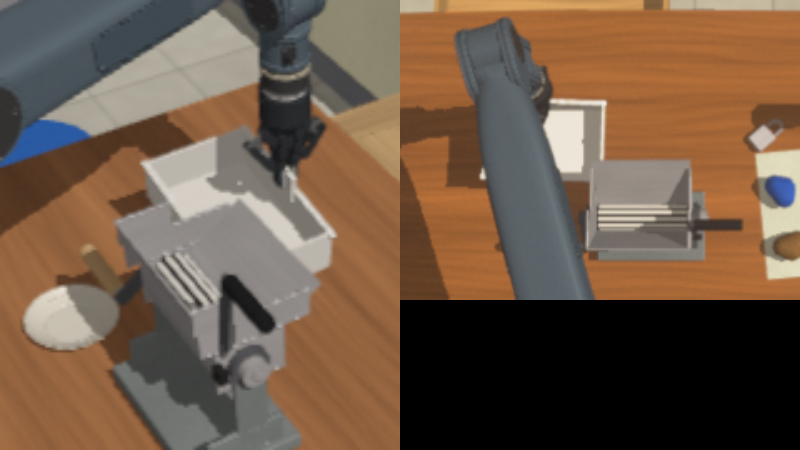

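Free of the machine, the basin is aligned in the grip again and clear of it. I'll move over at height and take out the small tool tilt.

Request:
{"op": "step_arm", "data": {"steps": [{"linear": [1.5, 0.1, 0], "delta_rot": [-0.014, 0.043, -0.02], "gripper": 0}, {"linear": [3.5, 0.1, -0.1], "delta_rot": [-0.014, 0.043, -0.02], "gripper": 0}, {"linear": [5.5, 0.1, -0.2], "delta_rot": [-0.014, 0.043, -0.02], "gripper": 0}, {"linear": [7.5, 0.2, -0.3], "delta_rot": [-0.014, 0.043, -0.02], "gripper": 0}, {"linear": [9.5, 0.2, -0.4], "delta_rot": [-0.014, 0.043, -0.02], "gripper": 0}, {"linear": [11.5, 0.2, -0.5], "delta_rot": [-0.014, 0.043, -0.02], "gripper": 0}, {"linear": [13.5, 0.2, -0.6], "delta_rot": [-0.014, 0.043, -0.02], "gripper": 0}, {"linear": [15.5, 0.2, -0.7], "delta_rot": [-0.014, 0.043, -0.02], "gripper": 0}, {"linear": [17.5, 0.3, -0.8], "delta_rot": [-0.014, 0.043, -0.02], "gripper": 0}, {"linear": [19.5, 0.3, -0.9], "delta_rot": [-0.014, 0.043, -0.02], "gripper": 0}, {"linear": [21.0, 0.3, -0.9], "delta_rot": [-0.014, 0.043, -0.02], "gripper": 0}, {"linear": [21.9, 0.3, -0.9], "delta_rot": [-0.014, 0.043, -0.02], "gripper": 0}]}}

```text
clock: 7.15
eef_pos: [0.6731, 0.0539, 0.1453]
ee_rot: [3.14, -0.0, -1.561]
wrist_force: [0.2, -0.5, -3.7]
width: 0.0078
```

Request:
{"op": "step_arm", "data": {"steps": [{"linear": [0, -0.2, 1.5], "delta_rot": [0, 0, 0], "gripper": 0}, {"linear": [-0.2, -0.2, 3], "delta_rot": [0, 0, 0], "gripper": 0}, {"linear": [-0.2, -0.2, 4.5], "delta_rot": [0, 0, 0], "gripper": 0}, {"linear": [-0.2, -0.2, 6], "delta_rot": [0, 0, 0], "gripper": 0}, {"linear": [-0.2, -0.2, 7], "delta_rot": [0, 0, 0], "gripper": 0}, {"linear": [-0.2, -0.2, 7.7], "delta_rot": [0, 0, 0], "gripper": 0}, {"linear": [-0.2, -0.2, 8.1], "delta_rot": [0, 0, 0], "gripper": 0}, {"linear": [-0.2, -0.2, 8.2], "delta_rot": [0, 0, 0], "gripper": 0}, {"linear": [-0.2, -0.2, 8.2], "delta_rot": [0, 0, 0], "gripper": 4}, {"linear": [-0.2, -0.2, 8.2], "delta_rot": [0, 0, 0], "gripper": 4}, {"linear": [-0.2, -0.2, 8.2], "delta_rot": [0, 0, 0], "gripper": 4}, {"linear": [-0.2, -0.2, 8.2], "delta_rot": [0, 0, 0], "gripper": 4}]}}

```text
clock: 8.15
eef_pos: [0.6753, 0.0557, 0.0636]
ee_rot: [3.141, -0.001, -1.562]
wrist_force: [0.1, -0.1, -0.4]
width: 0.04
```

Request:
{"op": "step_arm", "data": {"steps": [{"linear": [0, 0, -3], "delta_rot": [0, 0, 0], "gripper": 4}, {"linear": [0, 0, -7], "delta_rot": [0, 0, 0], "gripper": 6}, {"linear": [0, 0, -11], "delta_rot": [0, 0, 0], "gripper": 8.5}, {"linear": [0, 0, -15], "delta_rot": [0, 0, 0], "gripper": 8.5}, {"linear": [0, 0, -19], "delta_rot": [0, 0, 0], "gripper": 8.5}, {"linear": [0, 0, -23], "delta_rot": [0, 0, 0], "gripper": 8.5}, {"linear": [0, 2, -27], "delta_rot": [0, 0, 0], "gripper": 8.5}, {"linear": [0, 5, -30], "delta_rot": [0, 0, 0], "gripper": 8.5}, {"linear": [0, 8, -32], "delta_rot": [0, 0, 0], "gripper": 8.5}, {"linear": [0, 11, -32], "delta_rot": [0, 0, 0], "gripper": 8.5}, {"linear": [0, 14, -32], "delta_rot": [0, 0, 0], "gripper": 8.5}, {"linear": [0, 14, -32], "delta_rot": [0, 0, 0], "gripper": 8.5}]}}

```text
clock: 9.15
eef_pos: [0.5298, 0.0548, 0.3852]
ee_rot: [3.138, -0.001, -1.561]
wrist_force: [0.5, 0.2, 0.2]
width: 0.0847
```

```bash
cat > pot.py <<'E'
from h import *
import sys
f=sys.argv[1]
for n in("top","side"):
  im=grab_frame(n); cv2.imwrite(f'pics/{n}{f}.png',im[:,:,::-1])
  hsv=cv2.cvtColor(im,cv2.COLOR_RGB2HSV); 
  m=((hsv[...,0]<25)&(hsv[...,1]>85)&(hsv[...,2]<165)).astype(np.uint8)
  m=cv2.morphologyEx(m,cv2.MORPH_OPEN,np.ones((3,3)))
  k,l,st,ce=cv2.connectedComponentsWithStats(m)
  for i in range(1,k):
    if 120<st[i,4]<900:
      P=onz(n,ce[i],.02)
      if not(.3<P[0]<.8 and -.6<P[1]<-.15): continue
      c=cv2.findContours((l==i).astype(np.uint8),0,2)[0][0][:,0]
      w=np.array([onz(n,q,.025)[:2] for q in c.astype(float)]); 
      yx=np.argwhere(l==i); pw=np.array([onz(n,(x,y),.025)[:2] for y,x in yx]); ev,v=np.linalg.eigh(np.cov(pw.T))
      print(n,ce[i].round(),st[i,4],P.round(3),"yaw",round(np.arctan2(v[1,1],v[0,1])%np.pi,2),(4*np.sqrt(ev)).round(3),cv2.minAreaRect((w*1000).astype(np.float32))[1:])
E
python3 pot.py 4; python3 - <<'E'
from h import *
for c in[(400,183.6),(399.5,215.5),(373.6,227)]:print(onz('top',c,.025).round(3))
s=get_state();print(s['eef_pos'],s['ee_rot'],s['q'])
a=cv2.imread('pics/side4.png')[60:240,190:350]; b=cv2.imread('pics/top4.png')[80:260,140:380]
a=cv2.resize(a,(400,450)); b=cv2.resize(b,(400,300)); c=cv2.resize(cv2.imread('pics/side4.png')[230:380,270:450],(360,300),interpolation=3)
cv2.imwrite('pics/v4.png',np.hstack([a,np.vstack([b,c[:150].repeat(1,0)[:, :360] if 0 else cv2.copyMakeBorder(cv2.resize(c,(180,150)),0,0,0,220,0)])]))
E
```

```text
top [435. 177.] 556 [ 0.57  -0.514  0.02 ] yaw 1.45 [0.088 0.141] ((75.43171691894531, 130.44287109375), 0.4862520694732666)
top [399. 183.] 235 [ 0.543 -0.372  0.02 ] yaw 1.49 [0.059 0.081] ((55.281429290771484, 75.25360107421875), 0.451507031917572)
top [399. 215.] 243 [ 0.418 -0.37   0.02 ] yaw 0.12 [0.061 0.08 ] ((68.64201354980469, 66.7249526977539), 44.93733596801758)
top [374. 227.] 237 [ 0.371 -0.269  0.02 ] yaw 1.98 [0.061 0.077] ((62.15631103515625, 70.1208267211914), 0.09640250355005264)
side [376. 293.] 402 [ 0.546 -0.371  0.02 ] yaw 1.27 [0.064 0.088] ((83.13450622558594, 63.05128860473633), 54.24163055419922)
side [341. 311.] 441 [ 0.422 -0.369  0.02 ] yaw 0.34 [0.066 0.085] ((75.73625946044922, 69.67655944824219), 55.21953201293945)
[ 0.542 -0.373  0.025]
[ 0.417 -0.37   0.025]
[ 0.371 -0.269  0.025]
[0.53461742 0.05452283 0.38443988] [-3.14107599e+00 -6.89499898e-04 -1.56166488e+00] [-2.27831789e-02  1.90460226e-01  5.70822863e-01  1.95062056e+00
 -6.72662214e-04 -1.60271131e+00]
```

View pics/v4.png

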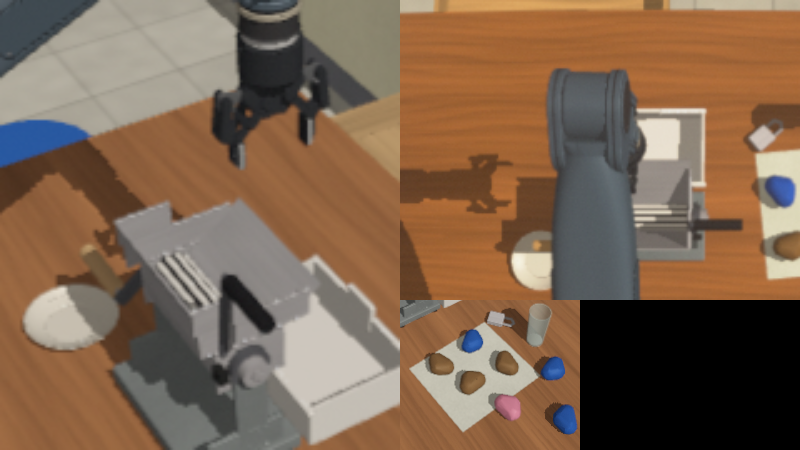

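The basin stands behind the scrubber with its lug outwards. The three potatoes are at about (.544,-.372), (.420,-.370) and (.371,-.269), and both cameras agree on two of them. I'll start with the nearest.

Request:
{"op": "step_arm", "data": {"steps": [{"linear": [32.2, 16.6, 0], "delta_rot": [0, 0, -0.4], "gripper": 8.5}, {"linear": [32.2, 16.6, 0], "delta_rot": [0, 0, -0.4], "gripper": 8.5}, {"linear": [32.2, 16.6, 0], "delta_rot": [0, 0, -0.4], "gripper": 8.5}, {"linear": [32.2, 16.6, 0], "delta_rot": [0, 0, -0.4], "gripper": 8.5}, {"linear": [32.2, 16.6, 0], "delta_rot": [0, 0, -0.4], "gripper": 8.5}, {"linear": [32.2, 16.6, 0], "delta_rot": [0, 0, -0.4], "gripper": 8.5}, {"linear": [32.2, 16.6, 0], "delta_rot": [0, 0, -0.4], "gripper": 8.5}, {"linear": [32.2, 16.6, 10], "delta_rot": [0, 0, -0.4], "gripper": 8.5}, {"linear": [32.2, 16.6, 20], "delta_rot": [0, 0, -0.4], "gripper": 8.5}, {"linear": [32.2, 16.6, 27], "delta_rot": [0, 0, -0.4], "gripper": 8.5}, {"linear": [32.2, 16.6, 27], "delta_rot": [0, 0, -0.4], "gripper": 8.5}, {"linear": [32.2, 16.6, 27], "delta_rot": [0, 0, -0.4], "gripper": 8.5}]}}

```text
clock: 10.25
eef_pos: [0.3797, -0.2563, 0.1891]
ee_rot: [-3.141, -0.002, -1.163]
wrist_force: [1.0, 0.4, 0.4]
width: 0.0848
```

Request:
{"op": "step_arm", "data": {"steps": [{"linear": [0.8, 1.3, 4], "delta_rot": [0, 0, 0], "gripper": 8.5}, {"linear": [0.8, 1.3, 8], "delta_rot": [0, 0, 0], "gripper": 8.5}, {"linear": [0.8, 1.3, 12], "delta_rot": [0, 0, 0], "gripper": 8.5}, {"linear": [0.8, 1.3, 15], "delta_rot": [0, 0, 0], "gripper": 8.5}, {"linear": [0.8, 1.3, 17.2], "delta_rot": [0, 0, 0], "gripper": 8.5}, {"linear": [0.8, 1.3, 17.9], "delta_rot": [0, 0, 0], "gripper": 8.5}, {"linear": [0.8, 1.3, 17.9], "delta_rot": [0, 0, 0], "gripper": 3}, {"linear": [0.8, 1.3, 17.9], "delta_rot": [0, 0, 0], "gripper": 3}, {"linear": [0.8, 1.3, 17.9], "delta_rot": [0, 0, 0], "gripper": 3}, {"linear": [0.8, 1.3, 17.9], "delta_rot": [0, 0, 0], "gripper": 3}, {"linear": [0.8, 1.3, 17.9], "delta_rot": [0, 0, 0], "gripper": 3}, {"linear": [0.8, 1.3, 17.9], "delta_rot": [0, 0, 0], "gripper": 3}], "squeeze": 50}}

```text
clock: 11.25
eef_pos: [0.3721, -0.2698, 0.0113]
ee_rot: [-3.14, -0.004, -1.163]
wrist_force: [-0.6, 0.1, 3.8]
width: 0.0623
```

Request:
{"op": "step_arm", "data": {"steps": [{"linear": [0, 0, -37.5], "delta_rot": [0, 0, 0], "gripper": 3}, {"linear": [0, 0, -37.5], "delta_rot": [0, 0, 0], "gripper": 3}, {"linear": [0, 0, -37.5], "delta_rot": [0, 0, 0], "gripper": 3}, {"linear": [0, 0, -37.5], "delta_rot": [0, 0, 0.05], "gripper": 3}, {"linear": [0, 0, -37.5], "delta_rot": [0, 0, 0.1], "gripper": 3}, {"linear": [0, 0, -37.5], "delta_rot": [0, 0, 0.15], "gripper": 3}, {"linear": [0, 0, -37.5], "delta_rot": [0, 0, 0.2], "gripper": 3}, {"linear": [0, 0, -37.5], "delta_rot": [0, 0, 0.25], "gripper": 3}, {"linear": [0, 0, -37.5], "delta_rot": [0, 0, 0.3], "gripper": 3}, {"linear": [-3.3, -2.2, -37.5], "delta_rot": [0, 0, 0.35], "gripper": 3}, {"linear": [-6.6, -4.4, -37.5], "delta_rot": [0, 0, 0.39], "gripper": 3}, {"linear": [-9.9, -6.6, -37.5], "delta_rot": [0, 0, 0.39], "gripper": 3}]}}

```text
clock: 12.25
eef_pos: [0.3928, -0.1511, 0.3878]
ee_rot: [-3.134, -0.005, -1.557]
wrist_force: [1.9, 0.5, -1.3]
width: 0.0621
```

Request:
{"op": "step_arm", "data": {"steps": [{"linear": [-4, -0.8, 0], "delta_rot": [0, 0, 0], "gripper": 3}, {"linear": [-8, -1.6, 0], "delta_rot": [0, 0, 0], "gripper": 3}, {"linear": [-12, -2.5, 0], "delta_rot": [0, 0, 0], "gripper": 3}, {"linear": [-16, -3.5, 0], "delta_rot": [0, 0, 0], "gripper": 3}, {"linear": [-20, -4.5, 0], "delta_rot": [0, 0, 0], "gripper": 3}, {"linear": [-23.5, -5, 0], "delta_rot": [0, 0, 0], "gripper": 3}, {"linear": [-24.9, -5, 1], "delta_rot": [0, 0, 0], "gripper": 3}, {"linear": [-24.9, -5, 4], "delta_rot": [0, 0, 0], "gripper": 3}, {"linear": [-24.9, -5, 7], "delta_rot": [0, 0, 0], "gripper": 3}, {"linear": [-24.9, -5, 10], "delta_rot": [0, 0, 0], "gripper": 3}, {"linear": [-24.9, -5, 12], "delta_rot": [0, 0, 0], "gripper": 3}, {"linear": [-24.9, -5, 13], "delta_rot": [0, 0, 0], "gripper": 3}]}}

```text
clock: 13.25
eef_pos: [0.4386, 0.098, 0.2537]
ee_rot: [-3.139, -0.005, -1.557]
wrist_force: [-1.0, 0.2, -1.6]
width: 0.0626
```

Request:
{"op": "step_arm", "data": {"steps": [{"linear": [0, 0, 0], "delta_rot": [0, 0, 0], "gripper": 8.5}, {"linear": [0, 0, 0], "delta_rot": [0, 0, 0], "gripper": 8.5}, {"linear": [0, 0, 0], "delta_rot": [0, 0, 0], "gripper": 8.5}, {"linear": [0, 0, -3], "delta_rot": [0, 0, 0], "gripper": 8.5}, {"linear": [0, 0, -7], "delta_rot": [0, 0, 0], "gripper": 8.5}, {"linear": [0, 0, -11], "delta_rot": [0, 0, 0], "gripper": 8.5}, {"linear": [2, 0, -13.5], "delta_rot": [0, 0, 0.1], "gripper": 8.5}, {"linear": [6, 1, -13.5], "delta_rot": [0, 0, 0.22], "gripper": 8.5}, {"linear": [10, 1, -13.5], "delta_rot": [0, 0, 0.34], "gripper": 8.5}, {"linear": [14, 1, -13.5], "delta_rot": [0, 0, 0.46], "gripper": 8.5}, {"linear": [18, 1, -13.5], "delta_rot": [0, 0, 0.58], "gripper": 8.5}, {"linear": [22, 1, -13.5], "delta_rot": [0, 0, 0.7], "gripper": 8.5}]}}

```text
clock: 14.25
eef_pos: [0.4318, -0.1235, 0.3928]
ee_rot: [-3.131, -0.001, -2.262]
wrist_force: [1.3, 0.5, 0.6]
width: 0.0847
```

```bash
python3 pot.py 5; python3 - <<'E'
from h import *
s=get_state();print(s['eef_pos'],s['ee_rot'],s['q'])
print(tool(np.array([.42,-.37,.15])-s['eef_pos']))
a=cv2.imread('pics/side5.png')[100:220,210:350]
cv2.imwrite('pics/v5.png',cv2.resize(a,(560,480)))
E
```

```text
top [435. 177.] 581 [ 0.57  -0.514  0.02 ] yaw 1.49 [0.091 0.142] ((79.65251922607422, 130.33546447753906), 0.6053175330162048)
top [400. 183.] 236 [ 0.543 -0.372  0.02 ] yaw 1.48 [0.059 0.081] ((55.281429290771484, 75.25360107421875), 0.451507031917572)
top [399. 215.] 242 [ 0.418 -0.371  0.02 ] yaw 0.09 [0.06  0.081] ((54.84955978393555, 77.99890899658203), 89.7422866821289)
side [376. 293.] 402 [ 0.546 -0.371  0.02 ] yaw 1.27 [0.064 0.088] ((83.13450622558594, 63.05128860473633), 54.24163055419922)
side [341. 311.] 441 [ 0.422 -0.369  0.02 ] yaw 0.34 [0.066 0.085] ((75.73625946044922, 69.67655944824219), 55.21953201293945)
[ 0.43184417 -0.12702651  0.39101644] [-3.13207401 -0.00379708 -2.26667832] [-0.43089379 -0.04538619  0.33483418  1.94282458 -0.00615728 -1.30585142]
[ 19.32 -14.44  24.31]
```

View pics/v5.png

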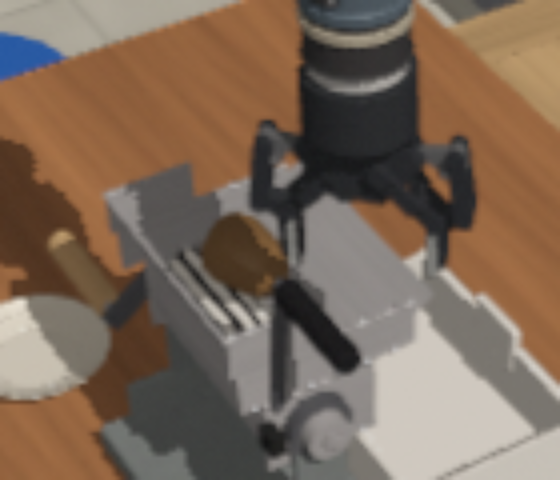

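Request:
{"op": "step_arm", "data": {"steps": [{"linear": [3.5, -2.6, 0], "delta_rot": [0, 0, 0.1], "gripper": 8.5}, {"linear": [7, -5.2, 3], "delta_rot": [0, 0, 0.2], "gripper": 8.5}, {"linear": [10, -7.5, 6], "delta_rot": [0, 0, 0.3], "gripper": 8.5}, {"linear": [13, -9.7, 9], "delta_rot": [0, 0, 0.4], "gripper": 8.5}, {"linear": [16, -12, 12], "delta_rot": [0, 0, 0.5], "gripper": 8.5}, {"linear": [19.3, -14.4, 15], "delta_rot": [0, 0, 0.6], "gripper": 8.5}, {"linear": [19.3, -14.4, 19], "delta_rot": [0, 0, 0.67], "gripper": 8.5}, {"linear": [19.3, -14.4, 23], "delta_rot": [0, 0, 0.67], "gripper": 8.5}, {"linear": [19.3, -14.4, 27], "delta_rot": [0, 0, 0.67], "gripper": 8.5}, {"linear": [19.3, -14.4, 29], "delta_rot": [0, 0, 0.67], "gripper": 8.5}, {"linear": [19.3, -14.4, 29], "delta_rot": [0, 0, 0.67], "gripper": 8.5}, {"linear": [19.3, -14.4, 29], "delta_rot": [0, 0, 0.67], "gripper": 8.5}]}}

```text
clock: 15.35
eef_pos: [0.4187, -0.3677, 0.1003]
ee_rot: [-3.138, -0.0, -2.936]
wrist_force: [-0.6, -0.0, 0.0]
width: 0.0849
```

Request:
{"op": "step_arm", "data": {"steps": [{"linear": [-0.1, -0.3, 3], "delta_rot": [0, 0, 0], "gripper": 8.5}, {"linear": [-0.1, -0.3, 6], "delta_rot": [0, 0, 0], "gripper": 8.5}, {"linear": [-0.1, -0.3, 8.3], "delta_rot": [0, 0, 0], "gripper": 8.5}, {"linear": [-0.1, -0.3, 9], "delta_rot": [0, 0, 0], "gripper": 8.5}, {"linear": [-0.1, -0.3, 9], "delta_rot": [0, 0, 0], "gripper": 3}, {"linear": [-0.1, -0.3, 9], "delta_rot": [0, 0, 0], "gripper": 3}, {"linear": [-0.1, -0.3, 9], "delta_rot": [0, 0, 0], "gripper": 3}, {"linear": [-0.1, -0.3, 9], "delta_rot": [0, 0, 0], "gripper": 3}, {"linear": [-0.1, -0.3, 9], "delta_rot": [0, 0, 0], "gripper": 3}, {"linear": [-0.1, -0.3, 6], "delta_rot": [0, 0, 0], "gripper": 3}, {"linear": [-0.1, -0.3, 2], "delta_rot": [0, 0, 0], "gripper": 3}, {"linear": [-0.1, -0.3, -2], "delta_rot": [0, 0, 0], "gripper": 3}]}}

```text
clock: 16.35
eef_pos: [0.4194, -0.3696, 0.1209]
ee_rot: [-3.14, -0.002, -2.936]
wrist_force: [-0.5, -0.6, -1.1]
width: 0.0636
```

Request:
{"op": "step_arm", "data": {"steps": [{"linear": [0, 0, -4], "delta_rot": [0, 0, -0.1], "gripper": 3}, {"linear": [0, 0, -8], "delta_rot": [0, 0, -0.2], "gripper": 3}, {"linear": [0, 1, -12], "delta_rot": [0, 0, -0.3], "gripper": 3}, {"linear": [0, 2, -16], "delta_rot": [0, 0, -0.42], "gripper": 3}, {"linear": [-1, 4, -19.5], "delta_rot": [0, 0, -0.54], "gripper": 3}, {"linear": [-2, 6, -23], "delta_rot": [0, 0, -0.66], "gripper": 3}, {"linear": [-2.5, 8.5, -26.5], "delta_rot": [0, 0, -0.78], "gripper": 3}, {"linear": [-3.5, 12, -26.8], "delta_rot": [0, 0, -0.9], "gripper": 3}, {"linear": [-4.5, 16, -26.8], "delta_rot": [0, 0, -1.02], "gripper": 3}, {"linear": [-5.5, 20, -26.8], "delta_rot": [0, 0, -1.14], "gripper": 3}, {"linear": [-6.5, 24, -26.8], "delta_rot": [0, 0, -1.26], "gripper": 3}, {"linear": [-7.5, 27.5, -26.8], "delta_rot": [0, 0, -1.38], "gripper": 3}]}}

```text
clock: 17.35
eef_pos: [0.4366, -0.0825, 0.39]
ee_rot: [-3.14, -0.002, -1.55]
wrist_force: [1.5, 0.2, -0.5]
width: 0.0636
```

Request:
{"op": "step_arm", "data": {"steps": [{"linear": [-4, -0.3, 0], "delta_rot": [0, 0, 0], "gripper": 3}, {"linear": [-7.5, -0.5, 0.5], "delta_rot": [0, 0, 0], "gripper": 3}, {"linear": [-8.8, -0.5, 3], "delta_rot": [0, 0, 0], "gripper": 3}, {"linear": [-8.8, -0.5, 6], "delta_rot": [0, 0, 0], "gripper": 3}, {"linear": [-8.8, -0.5, 9], "delta_rot": [0, 0, 0], "gripper": 3}, {"linear": [-8.8, -0.5, 11.5], "delta_rot": [0, 0, 0], "gripper": 3}, {"linear": [-8.8, -0.5, 12.7], "delta_rot": [0, 0, 0], "gripper": 3}, {"linear": [-8.8, -0.5, 12.7], "delta_rot": [0, 0, 0], "gripper": 8.5}, {"linear": [-8.8, -0.5, 12.7], "delta_rot": [0, 0, 0], "gripper": 8.5}, {"linear": [-8.8, -0.5, 12.7], "delta_rot": [0, 0, 0], "gripper": 8.5}, {"linear": [-8.8, -0.5, 10], "delta_rot": [0, 0, 0], "gripper": 8.5}, {"linear": [-8.8, -0.5, 6], "delta_rot": [0, 0, 0], "gripper": 8.5}]}}

```text
clock: 18.35
eef_pos: [0.4382, 0.0055, 0.328]
ee_rot: [3.137, -0.002, -1.55]
wrist_force: [1.3, 0.3, 0.4]
width: 0.0849
```

Request:
{"op": "step_arm", "data": {"steps": [{"linear": [0, 0, -4], "delta_rot": [0, 0, 0.02], "gripper": 8.5}, {"linear": [1, 0, -6.2], "delta_rot": [0, 0, 0.04], "gripper": 8.5}, {"linear": [5, -1.2, -6.5], "delta_rot": [0, 0, 0.06], "gripper": 8.5}, {"linear": [9, -2.4, -6.5], "delta_rot": [0, 0, 0.08], "gripper": 8.5}, {"linear": [13, -3.6, -6.5], "delta_rot": [0, 0, 0.1], "gripper": 8.5}, {"linear": [17, -4.8, -6.5], "delta_rot": [0, 0, 0.12], "gripper": 8.5}, {"linear": [20, -6, -4.5], "delta_rot": [0, 0, 0.14], "gripper": 8.5}, {"linear": [23, -7, -2], "delta_rot": [0, 0, 0.16], "gripper": 8.5}, {"linear": [26.5, -8, 0], "delta_rot": [0, 0, 0.18], "gripper": 8.5}, {"linear": [29.5, -9, 3], "delta_rot": [0, 0, 0.21], "gripper": 8.5}, {"linear": [32.5, -9.8, 5.5], "delta_rot": [0, 0, 0.21], "gripper": 8.5}, {"linear": [35.5, -9.8, 8], "delta_rot": [0, 0, 0.21], "gripper": 8.5}]}}

```text
clock: 19.35
eef_pos: [0.5449, -0.3499, 0.2484]
ee_rot: [3.141, -0.004, -1.76]
wrist_force: [-0.2, -0.2, -0.5]
width: 0.085
```

```bash
python3 pot.py 6; python3 - <<'E'
from h import *
s=get_state();print(s['eef_pos'],s['ee_rot'])
print(tool(np.array([.544,-.372,.009])-s['eef_pos']))
E
```

```text
top [403. 141.] 256 [ 0.714 -0.388  0.02 ] yaw 1.47 [0.049 0.142] ((56.65516662597656, 128.01580810546875), 0.6407147645950317)
side [376. 293.] 401 [ 0.546 -0.371  0.02 ] yaw 1.27 [0.064 0.088] ((83.13450622558594, 63.05128860473633), 54.24163055419922)
[ 0.54142319 -0.35154478  0.24227221] [ 3.13018225e+00 -1.11929362e-03 -1.76519894e+00]
[ 1.93 -0.91 23.32]
```

Request:
{"op": "step_arm", "data": {"steps": [{"linear": [1.9, -0.6, 4], "delta_rot": [0, 0, 0], "gripper": 8.5}, {"linear": [1.9, -0.6, 8], "delta_rot": [0, 0, 0], "gripper": 8.5}, {"linear": [1.9, -0.7, 12], "delta_rot": [0, 0, 0], "gripper": 8.5}, {"linear": [1.9, -0.8, 16], "delta_rot": [0, 0, 0], "gripper": 8.5}, {"linear": [1.9, -0.9, 19.5], "delta_rot": [0, 0, 0], "gripper": 8.5}, {"linear": [1.9, -0.9, 22], "delta_rot": [0, 0, 0], "gripper": 8.5}, {"linear": [1.9, -0.9, 23.2], "delta_rot": [0, 0, 0], "gripper": 8.5}, {"linear": [1.9, -0.9, 23.2], "delta_rot": [0, 0, 0], "gripper": 3}, {"linear": [1.9, -0.9, 23.2], "delta_rot": [0, 0, 0], "gripper": 3}, {"linear": [1.9, -0.9, 23.2], "delta_rot": [0, 0, 0], "gripper": 3}, {"linear": [1.9, -0.9, 23.2], "delta_rot": [0, 0, 0], "gripper": 3}, {"linear": [1.9, -0.9, 23.2], "delta_rot": [0, 0, 0], "gripper": 3}]}}

```text
clock: 20.45
eef_pos: [0.5456, -0.3729, 0.0131]
ee_rot: [3.134, -0.003, -1.765]
wrist_force: [-0.0, -0.6, -1.6]
width: 0.0631
```

Request:
{"op": "step_arm", "data": {"steps": [{"linear": [0, 0, -4], "delta_rot": [0, 0, 0], "gripper": 3}, {"linear": [0, 0, -8], "delta_rot": [0, 0, 0], "gripper": 3}, {"linear": [0, 0, -12], "delta_rot": [0, 0, 0], "gripper": 3}, {"linear": [-1, 0, -16], "delta_rot": [0, 0, -0.03], "gripper": 3}, {"linear": [-2, 1, -20], "delta_rot": [0, 0, -0.06], "gripper": 3}, {"linear": [-3, 2, -24], "delta_rot": [0, 0, -0.09], "gripper": 3}, {"linear": [-5, 3, -27.5], "delta_rot": [0, 0, -0.12], "gripper": 3}, {"linear": [-7, 4, -31], "delta_rot": [0, 0, -0.15], "gripper": 3}, {"linear": [-9, 5.5, -34], "delta_rot": [0, 0, -0.18], "gripper": 3}, {"linear": [-11, 7, -37], "delta_rot": [0, 0, -0.21], "gripper": 3}, {"linear": [-14, 9, -38], "delta_rot": [0, 0, -0.21], "gripper": 3}, {"linear": [-17.5, 11, -38], "delta_rot": [0, 0, -0.21], "gripper": 3}]}}

```text
clock: 21.45
eef_pos: [0.4747, -0.1795, 0.3983]
ee_rot: [-3.141, -0.007, -1.557]
wrist_force: [0.2, 0.9, -2.1]
width: 0.0628
```

```bash
python3 - <<'E'
from h import *
save('side','side7.png'); save('top','top7.png')
a=cv2.imread('pics/side7.png')[100:220,200:350]; b=cv2.imread('pics/top7.png')[120:250,200:400]
cv2.imwrite('pics/v7.png',np.hstack([cv2.resize(a,(400,320),interpolation=3),cv2.resize(b,(400,260),interpolation=3)[:320] if 0 else cv2.copyMakeBorder(cv2.resize(b,(400,260),interpolation=3),0,60,0,0,0)]))
s=get_state();print(s['eef_pos'],s['ee_rot'],s['width'])
E
```

```text
[ 0.47228064 -0.17434029  0.39712003] [ 3.13799715e+00 -1.49198543e-03 -1.55065852e+00] 0.06286447893415058
```

View pics/v7.png

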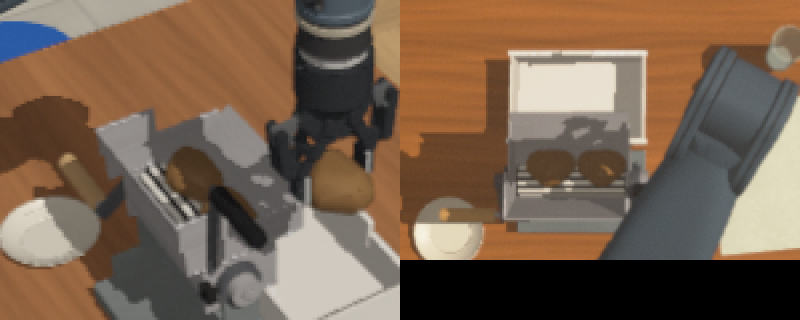

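Request:
{"op": "step_arm", "data": {"steps": [{"linear": [-4, 0, 0], "delta_rot": [0, 0, 0], "gripper": 3}, {"linear": [-8, 0, 0], "delta_rot": [0, 0, 0], "gripper": 3}, {"linear": [-12, 0, 0], "delta_rot": [0, 0, 0], "gripper": 3}, {"linear": [-16, 0, 0], "delta_rot": [0, 0, 0], "gripper": 3}, {"linear": [-20, 0, 0], "delta_rot": [0, 0, 0], "gripper": 3}, {"linear": [-22.7, 0, 1], "delta_rot": [0, 0, 0], "gripper": 3}, {"linear": [-22.9, 0, 4], "delta_rot": [0, 0, 0], "gripper": 3}, {"linear": [-22.9, 0, 7], "delta_rot": [0, 0, 0], "gripper": 3}, {"linear": [-22.9, 0, 9.5], "delta_rot": [0, 0, 0], "gripper": 3}, {"linear": [-22.9, 0, 10.8], "delta_rot": [0, 0, 0], "gripper": 3}, {"linear": [-22.9, 0, 11.2], "delta_rot": [0, 0, 0], "gripper": 3}, {"linear": [-22.9, 0, 11.2], "delta_rot": [0, 0, 0], "gripper": 3}]}}

```text
clock: 22.55
eef_pos: [0.4668, 0.0543, 0.284]
ee_rot: [3.136, -0.002, -1.551]
wrist_force: [-0.5, -0.6, -1.8]
width: 0.0627
```

Request:
{"op": "step_arm", "data": {"steps": [{"linear": [0, 0, 0.8], "delta_rot": [0, 0, 0], "gripper": 3}, {"linear": [0, 0, 1.2], "delta_rot": [0, 0, 0], "gripper": 3}, {"linear": [0, 0, 1.2], "delta_rot": [0, 0, 0], "gripper": 7}, {"linear": [0, 0, 1.2], "delta_rot": [0, 0, 0], "gripper": 8.5}, {"linear": [0, 0, 1.2], "delta_rot": [0, 0, 0], "gripper": 8.5}, {"linear": [0, 0, 1.2], "delta_rot": [0, 0, 0], "gripper": 8.5}, {"linear": [0, 0, -2], "delta_rot": [0, 0, 0], "gripper": 8.5}, {"linear": [0, 0, -6], "delta_rot": [0, 0, 0], "gripper": 8.5}, {"linear": [-2, 1, -9.5], "delta_rot": [0, 0, 0], "gripper": 8.5}, {"linear": [-6, 3, -10], "delta_rot": [0, 0, 0], "gripper": 8.5}, {"linear": [-10, 4, -10], "delta_rot": [0, 0, 0], "gripper": 8.5}, {"linear": [-14, 6, -10], "delta_rot": [0, 0, 0], "gripper": 8.5}]}}

```text
clock: 23.55
eef_pos: [0.4079, 0.1895, 0.3858]
ee_rot: [3.141, -0.0, -1.553]
wrist_force: [0.6, 1.2, -0.6]
width: 0.0849
```

```bash
python3 - <<'E'
from h import *
save('side','side8.png'); save('top','top8.png')
a=cv2.imread('pics/side8.png')[100:220,200:350]; b=cv2.imread('pics/top8.png')[120:250,200:400]
cv2.imwrite('pics/v8.png',np.hstack([cv2.resize(a,(400,320),interpolation=3),cv2.copyMakeBorder(cv2.resize(b,(400,260),interpolation=3),0,60,0,0,0)]))
s=get_state();print(s['eef_pos'],s['ee_rot'],s['width'])
p=np.load('shaft.npy')
print(tool(np.array([.3666,.247,.22])-s['eef_pos']))
E
```

```text
[0.40476277 0.19270518 0.38573193] [ 3.13793957e+00  1.68436198e-03 -1.54236973e+00] 0.08502310766944005
[-5.51  3.6  16.6 ]
```

View pics/v8.png

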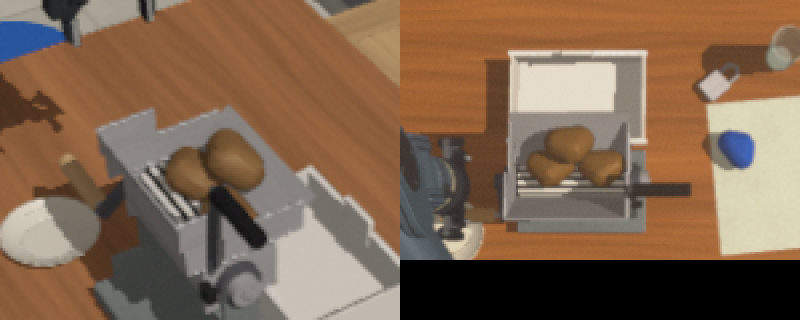

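Request:
{"op": "step_arm", "data": {"steps": [{"linear": [-3.5, 2.3, 0], "delta_rot": [0, 0, 0], "gripper": 8.5}, {"linear": [-5.5, 3.6, 1], "delta_rot": [0, 0, 0], "gripper": 8.5}, {"linear": [-5.5, 3.6, 5], "delta_rot": [0, 0, 0], "gripper": 8.5}, {"linear": [-5.5, 3.6, 9], "delta_rot": [0, 0, 0], "gripper": 8.5}, {"linear": [-5.5, 3.6, 13], "delta_rot": [0, 0, 0], "gripper": 8.5}, {"linear": [-5.5, 3.6, 16.6], "delta_rot": [0, 0, 0], "gripper": 8.5}, {"linear": [-5.5, 3.6, 16.6], "delta_rot": [0, 0, 0], "gripper": 8.5}]}}

```text
clock: 24.23
eef_pos: [0.3589, 0.2429, 0.2072]
ee_rot: [3.115, -0.008, -1.542]
wrist_force: [-2.4, -1.4, -3.3]
width: 0.0854
```

```bash
python3 - <<'E'
from h import *
def tri(a,b):
    o1,v1=ray(*a);o2,v2=ray(*b); v1/=np.linalg.norm(v1);v2/=np.linalg.norm(v2)
    t=np.linalg.lstsq(np.c_[v1,-v2],o2-o1,rcond=None)[0]; return (o1+t[0]*v1).round(3),(o2+t[1]*v2).round(3)
print("p3",tri(("side",(288.1,160)),("top",(284.5,191.5))))
s=get_state();print(s['eef_pos'],s['ee_rot'])
print(tool(np.array([.3666,.247,.122])-s['eef_pos']))
E
```

```text
p3 (array([0.49 , 0.051, 0.266]), array([0.485, 0.054, 0.266]))
[0.3588961  0.24294732 0.20718558] [ 3.11539971 -0.0084404  -1.54230695]
[-0.46 -1.    8.49]
```

Request:
{"op": "step_arm", "data": {"steps": [{"linear": [-0.4, -0.9, 2], "delta_rot": [0.026, -0.008, -0.0], "gripper": 8.5}, {"linear": [-0.4, -0.9, 5], "delta_rot": [0.026, -0.008, 0], "gripper": 8.5}, {"linear": [-0.5, -1.0, 7.5], "delta_rot": [0.026, -0.008, 0], "gripper": 8.5}, {"linear": [-0.5, -1.0, 8.5], "delta_rot": [0.026, -0.008, 0], "gripper": 8.5}, {"linear": [-0.5, -1.0, 8.5], "delta_rot": [0.026, -0.008, 0], "gripper": 4}, {"linear": [-0.5, -1.0, 8.5], "delta_rot": [0.026, -0.008, 0], "gripper": 1}, {"linear": [-0.5, -1.0, 8.5], "delta_rot": [0.026, -0.008, 0], "gripper": 1}, {"linear": [-0.5, -1.0, 8.5], "delta_rot": [0.026, -0.008, 0], "gripper": 1}, {"linear": [-0.5, -1.0, 8.5], "delta_rot": [0.026, -0.008, 0], "gripper": 1}, {"linear": [-0.5, -1.0, 8.5], "delta_rot": [0.026, -0.008, 0], "gripper": 1}, {"linear": [-0.5, -1.0, 8.5], "delta_rot": [0.026, -0.008, 0], "gripper": 1}], "squeeze": 60}}

```text
clock: 25.15
eef_pos: [0.3678, 0.2481, 0.1235]
ee_rot: [-3.139, 0.001, -1.543]
wrist_force: [0.7, 1.5, 3.4]
width: 0.023
```

```bash
cat > arc.py <<'E'
from h import *
import sys
# arc.py phase? : rows for the next arc from measured pose; args: x0 z0 (TCP circle centre) dth n
x0,z0,dth,n=map(float,sys.argv[1:5]); n=int(n)
s=get_state(); p=s['eef_pos']; th=np.arctan2(-(p[0]-x0),p[2]-z0); r=np.hypot(p[0]-x0,p[2]-z0)
print("th",round(th,3),"r",round(r,4),"tcp",p.round(4),"rot",s['ee_rot'].round(3),"F",s['wrist_force'].round(1),"w",round(s['width'],4),"t",s['clock'])
Rm=R.from_euler('xyz',s['ee_rot']).as_matrix()
want=R.from_euler('xyz',[np.pi,0,-1.556]).as_matrix(); print("rv",R.from_matrix(Rm.T@want).as_rotvec().round(3))
for i in range(1,n+1):
    t=th+dth*i/n; d=np.array([x0-.075*np.sin(t),.247,z0+.075*np.cos(t)])-p
    print((Rm.T@d*100).round(2).tolist(),end=' ')
E
python3 arc.py .4226 .171 1.25 12
```

```text
th 2.285 r 0.0726 tcp [0.3678 0.2481 0.1235] rot [-3.139e+00  1.000e-03 -1.543e+00] F [0.7 1.5 3.4] w 0.023 t 25.15
rv [-0.003  0.001  0.013]
[0.12, -0.35, 0.72] [0.13, -0.95, 1.23] [0.15, -1.59, 1.67] [0.17, -2.28, 2.04] [0.19, -3.0, 2.34] [0.21, -3.75, 2.56] [0.24, -4.52, 2.7] [0.26, -5.3, 2.76] [0.28, -6.08, 2.74] [0.3, -6.85, 2.64] [0.32, -7.61, 2.46] [0.34, -8.35, 2.2]
```

Request:
{"op": "step_arm", "data": {"steps": [{"linear": [0, -0.3, 0.5], "delta_rot": [0, 0, 0.01], "gripper": 1}, {"linear": [0, -0.9, 1.0], "delta_rot": [0, 0, 0.01], "gripper": 1}, {"linear": [0, -1.5, 1.45], "delta_rot": [0, 0, 0.01], "gripper": 1}, {"linear": [0, -2.2, 1.85], "delta_rot": [0, 0, 0.01], "gripper": 1}, {"linear": [0, -3.0, 2.2], "delta_rot": [0, 0, 0.01], "gripper": 1}, {"linear": [0, -3.75, 2.45], "delta_rot": [0, 0, 0.01], "gripper": 1}, {"linear": [0, -4.5, 2.6], "delta_rot": [0, 0, 0.01], "gripper": 1}, {"linear": [0, -5.3, 2.7], "delta_rot": [0, 0, 0.01], "gripper": 1}, {"linear": [0, -6.1, 2.7], "delta_rot": [0, 0, 0.01], "gripper": 1}, {"linear": [0, -6.85, 2.6], "delta_rot": [0, 0, 0.01], "gripper": 1}, {"linear": [0, -7.6, 2.45], "delta_rot": [0, 0, 0.01], "gripper": 1}, {"linear": [0, -8.35, 2.2], "delta_rot": [0, 0, 0.01], "gripper": 1}]}}

```text
clock: 26.15
eef_pos: [0.4485, 0.2488, 0.0998]
ee_rot: [3.136, -0.002, -1.553]
wrist_force: [-7.1, -4.3, 5.1]
width: 0.0232
```

```bash
python3 arc.py .4226 .171 1.25 12
```

```text
th -2.793 r 0.0758 tcp [0.4485 0.2488 0.0998] rot [ 3.136e+00 -2.000e-03 -1.553e+00] F [-7.1 -4.3  5.1] w 0.0232 t 26.15
rv [ 0.006 -0.002  0.003]
[0.2, -0.69, -0.38] [0.21, -1.37, -0.76] [0.22, -2.01, -1.21] [0.23, -2.59, -1.73] [0.24, -3.13, -2.3] [0.25, -3.59, -2.92] [0.26, -4.0, -3.59] [0.27, -4.32, -4.3] [0.28, -4.58, -5.04] [0.28, -4.75, -5.8] [0.28, -4.85, -6.58] [0.29, -4.87, -7.36]
```

Request:
{"op": "step_arm", "data": {"steps": [{"linear": [0, -0.75, -0.35], "delta_rot": [0.006, 0, 0], "gripper": 1}, {"linear": [0, -1.45, -0.75], "delta_rot": [0.006, 0, 0], "gripper": 1}, {"linear": [0, -2.05, -1.2], "delta_rot": [0.006, 0, 0], "gripper": 1}, {"linear": [0, -2.65, -1.7], "delta_rot": [0.006, 0, 0], "gripper": 1}, {"linear": [0, -3.15, -2.3], "delta_rot": [0.006, 0, 0], "gripper": 1}, {"linear": [0, -3.6, -2.9], "delta_rot": [0.006, 0, 0], "gripper": 1}, {"linear": [0, -4.0, -3.6], "delta_rot": [0.006, 0, 0], "gripper": 1}, {"linear": [0, -4.3, -4.3], "delta_rot": [0.006, 0, 0], "gripper": 1}, {"linear": [0, -4.6, -5.05], "delta_rot": [0.006, 0, 0], "gripper": 1}, {"linear": [0, -4.75, -5.8], "delta_rot": [0.006, 0, 0], "gripper": 1}, {"linear": [0, -4.85, -6.6], "delta_rot": [0.006, 0, 0], "gripper": 1}, {"linear": [0, -4.85, -7.4], "delta_rot": [0.006, 0, 0], "gripper": 1}]}}

```text
clock: 27.15
eef_pos: [0.5005, 0.2493, 0.1748]
ee_rot: [-3.135, -0.003, -1.554]
wrist_force: [4.6, -0.7, -8.5]
width: 0.0233
```

```bash
python3 arc.py .4226 .171 1.25 12
```

```text
th -1.521 r 0.078 tcp [0.5005 0.2493 0.1748] rot [-3.135e+00 -3.000e-03 -1.554e+00] F [ 4.6 -0.7 -8.5] w 0.0233 t 27.15
rv [-0.006 -0.003  0.002]
[0.22, 0.38, -0.76] [0.22, 0.53, -1.53] [0.22, 0.77, -2.27] [0.22, 1.08, -2.99] [0.21, 1.46, -3.67] [0.21, 1.91, -4.31] [0.2, 2.42, -4.9] [0.19, 3.0, -5.43] [0.18, 3.62, -5.89] [0.17, 4.29, -6.29] [0.16, 5.0, -6.62] [0.15, 5.74, -6.88]
```

Request:
{"op": "step_arm", "data": {"steps": [{"linear": [0, 0.15, -0.8], "delta_rot": [-0.006, 0, 0], "gripper": 1}, {"linear": [0, 0.35, -1.55], "delta_rot": [-0.006, 0, 0], "gripper": 1}, {"linear": [0, 0.6, -2.3], "delta_rot": [-0.006, 0, 0], "gripper": 1}, {"linear": [0, 0.9, -3.0], "delta_rot": [-0.006, 0, 0], "gripper": 1}, {"linear": [0, 1.3, -3.7], "delta_rot": [-0.006, 0, 0], "gripper": 1}, {"linear": [0, 1.7, -4.3], "delta_rot": [-0.006, 0, 0], "gripper": 1}, {"linear": [0, 2.2, -4.9], "delta_rot": [-0.006, 0, 0], "gripper": 1}, {"linear": [0, 2.8, -5.4], "delta_rot": [-0.006, 0, 0], "gripper": 1}, {"linear": [0, 3.4, -5.9], "delta_rot": [-0.006, 0, 0], "gripper": 1}, {"linear": [0, 4.1, -6.3], "delta_rot": [-0.006, 0, 0], "gripper": 1}, {"linear": [0, 4.8, -6.6], "delta_rot": [-0.006, 0, 0], "gripper": 1}, {"linear": [0, 5.55, -6.9], "delta_rot": [-0.006, 0, 0], "gripper": 1}]}}

```text
clock: 28.15
eef_pos: [0.4441, 0.2487, 0.2442]
ee_rot: [-3.14, -0.003, -1.554]
wrist_force: [4.9, 1.8, -7.3]
width: 0.0232
```

```bash
python3 arc.py .4245 .171 1.25 12
```

```text
th -0.262 r 0.0757 tcp [0.4441 0.2487 0.2442] rot [-3.140e+00 -3.000e-03 -1.554e+00] F [ 4.9  1.8 -7.3] w 0.0232 t 28.15
rv [-0.001 -0.003  0.002]
[0.16, 0.79, -0.09] [0.14, 1.56, -0.18] [0.13, 2.34, -0.18] [0.12, 3.12, -0.1] [0.1, 3.88, 0.06] [0.09, 4.63, 0.3] [0.08, 5.34, 0.61] [0.07, 6.02, 1.0] [0.05, 6.65, 1.45] [0.04, 7.24, 1.97] [0.03, 7.77, 2.55] [0.02, 8.23, 3.18]
```

```bash
cat > turn.py <<'E'
import numpy as np
th=-.262
for k in range(5):
    a=th+k*2*np.pi/5; t=a+np.arange(1,13)/12*2*np.pi/5
    y=7.5*(np.sin(t)-np.sin(a)); z=-7.5*(np.cos(t)-np.cos(a))
    print(k,[(round(float(u),1),round(float(v),1)) for u,v in zip(y,z)])
E
python3 turn.py
```

```text
0 [(0.8, -0.2), (1.5, -0.2), (2.3, -0.2), (3.1, -0.2), (3.9, -0.0), (4.6, 0.2), (5.3, 0.6), (6.0, 1.0), (6.7, 1.4), (7.2, 1.9), (7.8, 2.5), (8.2, 3.2)]
1 [(0.4, 0.7), (0.7, 1.4), (1.0, 2.1), (1.1, 2.9), (1.2, 3.7), (1.2, 4.5), (1.1, 5.3), (1.0, 6.0), (0.7, 6.8), (0.4, 7.5), (0.0, 8.2), (-0.5, 8.8)]
2 [(-0.5, 0.6), (-1.1, 1.1), (-1.7, 1.6), (-2.4, 2.0), (-3.1, 2.3), (-3.9, 2.5), (-4.7, 2.7), (-5.4, 2.8), (-6.2, 2.8), (-7.0, 2.7), (-7.8, 2.5), (-8.5, 2.3)]
3 [(-0.7, -0.3), (-1.4, -0.7), (-2.0, -1.2), (-2.6, -1.7), (-3.1, -2.3), (-3.6, -2.9), (-4.0, -3.6), (-4.3, -4.3), (-4.6, -5.1), (-4.7, -5.8), (-4.8, -6.6), (-4.8, -7.4)]
4 [(0.1, -0.8), (0.2, -1.5), (0.5, -2.3), (0.8, -3.0), (1.2, -3.7), (1.7, -4.3), (2.2, -4.9), (2.8, -5.4), (3.4, -5.9), (4.1, -6.3), (4.8, -6.6), (5.5, -6.9)]
```

Request:
{"op": "step_arm", "data": {"steps": [{"linear": [0, 0.8, -0.1], "delta_rot": [0, 0, 0], "gripper": 1}, {"linear": [0, 1.5, -0.2], "delta_rot": [0, 0, 0], "gripper": 1}, {"linear": [0, 2.3, -0.2], "delta_rot": [0, 0, 0], "gripper": 1}, {"linear": [0, 3.1, -0.1], "delta_rot": [0, 0, 0], "gripper": 1}, {"linear": [0, 3.9, 0], "delta_rot": [0, 0, 0], "gripper": 1}, {"linear": [0, 4.6, 0.3], "delta_rot": [0, 0, 0], "gripper": 1}, {"linear": [0, 5.3, 0.6], "delta_rot": [0, 0, 0], "gripper": 1}, {"linear": [0, 6.0, 1.0], "delta_rot": [0, 0, 0], "gripper": 1}, {"linear": [0, 6.7, 1.4], "delta_rot": [0, 0, 0], "gripper": 1}, {"linear": [0, 7.2, 1.9], "delta_rot": [0, 0, 0], "gripper": 1}, {"linear": [0, 7.8, 2.5], "delta_rot": [0, 0, 0], "gripper": 1}, {"linear": [0, 8.2, 3.2], "delta_rot": [0, 0, 0], "gripper": 1}]}}

```text
clock: 29.15
eef_pos: [0.3633, 0.248, 0.2131]
ee_rot: [-3.135, -0.0, -1.553]
wrist_force: [6.0, 2.3, -2.1]
width: 0.0227
```

Request:
{"op": "step_arm", "data": {"steps": [{"linear": [0, 0.4, 0.7], "delta_rot": [0, 0, 0], "gripper": 1}, {"linear": [0, 0.7, 1.4], "delta_rot": [0, 0, 0], "gripper": 1}, {"linear": [0, 1.0, 2.1], "delta_rot": [0, 0, 0], "gripper": 1}, {"linear": [0, 1.1, 2.9], "delta_rot": [0, 0, 0], "gripper": 1}, {"linear": [0, 1.2, 3.7], "delta_rot": [0, 0, 0], "gripper": 1}, {"linear": [0, 1.2, 4.5], "delta_rot": [0, 0, 0], "gripper": 1}, {"linear": [0, 1.1, 5.3], "delta_rot": [0, 0, 0], "gripper": 1}, {"linear": [0, 1.0, 6.0], "delta_rot": [0, 0, 0], "gripper": 1}, {"linear": [0, 0.7, 6.8], "delta_rot": [0, 0, 0], "gripper": 1}, {"linear": [0, 0.4, 7.5], "delta_rot": [0, 0, 0], "gripper": 1}, {"linear": [0, 0, 8.2], "delta_rot": [0, 0, 0], "gripper": 1}, {"linear": [0, -0.5, 8.8], "delta_rot": [0, 0, 0], "gripper": 1}]}}

```text
clock: 30.15
eef_pos: [0.3678, 0.248, 0.1236]
ee_rot: [-3.139, -0.0, -1.553]
wrist_force: [-2.5, 1.3, 0.9]
width: 0.0235
```

Request:
{"op": "step_arm", "data": {"steps": [{"linear": [0, -0.5, 0.6], "delta_rot": [0, 0, 0], "gripper": 1}, {"linear": [0, -1.1, 1.1], "delta_rot": [0, 0, 0], "gripper": 1}, {"linear": [0, -1.7, 1.6], "delta_rot": [0, 0, 0], "gripper": 1}, {"linear": [0, -2.4, 2.0], "delta_rot": [0, 0, 0], "gripper": 1}, {"linear": [0, -3.1, 2.3], "delta_rot": [0, 0, 0], "gripper": 1}, {"linear": [0, -3.9, 2.5], "delta_rot": [0, 0, 0], "gripper": 1}, {"linear": [0, -4.7, 2.7], "delta_rot": [0, 0, 0], "gripper": 1}, {"linear": [0, -5.4, 2.8], "delta_rot": [0, 0, 0], "gripper": 1}, {"linear": [0, -6.2, 2.8], "delta_rot": [0, 0, 0], "gripper": 1}, {"linear": [0, -7.0, 2.7], "delta_rot": [0, 0, 0], "gripper": 1}, {"linear": [0, -7.8, 2.5], "delta_rot": [0, 0, 0], "gripper": 1}, {"linear": [0, -8.5, 2.3], "delta_rot": [0, 0, 0], "gripper": 1}]}}

```text
clock: 31.15
eef_pos: [0.4511, 0.2488, 0.1006]
ee_rot: [3.139, -0.002, -1.553]
wrist_force: [-9.1, -2.9, 9.0]
width: 0.0232
```

```bash
python3 arc.py .4245 .171 1.257 12
```

```text
th -2.781 r 0.0753 tcp [0.4511 0.2488 0.1006] rot [ 3.139e+00 -2.000e-03 -1.553e+00] F [-9.1 -2.9  9. ] w 0.0232 t 31.15
rv [ 0.003 -0.002  0.003]
[0.2, -0.7, -0.34] [0.21, -1.39, -0.73] [0.22, -2.02, -1.19] [0.23, -2.61, -1.72] [0.24, -3.13, -2.3] [0.25, -3.6, -2.93] [0.26, -3.99, -3.61] [0.27, -4.31, -4.33] [0.27, -4.56, -5.08] [0.28, -4.72, -5.84] [0.28, -4.81, -6.62] [0.28, -4.81, -7.41]
```

Request:
{"op": "step_arm", "data": {"steps": [{"linear": [0, -0.7, -0.3], "delta_rot": [0, 0, 0], "gripper": 1}, {"linear": [0, -1.4, -0.7], "delta_rot": [0, 0, 0], "gripper": 1}, {"linear": [0, -2.0, -1.2], "delta_rot": [0, 0, 0], "gripper": 1}, {"linear": [0, -2.6, -1.7], "delta_rot": [0, 0, 0], "gripper": 1}, {"linear": [0, -3.1, -2.3], "delta_rot": [0, 0, 0], "gripper": 1}, {"linear": [0, -3.6, -2.9], "delta_rot": [0, 0, 0], "gripper": 1}, {"linear": [0, -4.0, -3.6], "delta_rot": [0, 0, 0], "gripper": 1}, {"linear": [0, -4.3, -4.3], "delta_rot": [0, 0, 0], "gripper": 1}, {"linear": [0, -4.6, -5.1], "delta_rot": [0, 0, 0], "gripper": 1}, {"linear": [0, -4.7, -5.8], "delta_rot": [0, 0, 0], "gripper": 1}, {"linear": [0, -4.8, -6.6], "delta_rot": [0, 0, 0], "gripper": 1}, {"linear": [0, -4.8, -7.4], "delta_rot": [0, 0, 0], "gripper": 1}]}}

```text
clock: 32.15
eef_pos: [0.5004, 0.2493, 0.1757]
ee_rot: [3.141, -0.003, -1.554]
wrist_force: [1.8, -1.2, -7.8]
width: 0.023
```

Request:
{"op": "step_arm", "data": {"steps": [{"linear": [0, 0.1, -0.8], "delta_rot": [0, 0, 0], "gripper": 1}, {"linear": [0, 0.2, -1.5], "delta_rot": [0, 0, 0], "gripper": 1}, {"linear": [0, 0.5, -2.3], "delta_rot": [0, 0, 0], "gripper": 1}, {"linear": [0, 0.8, -3.0], "delta_rot": [0, 0, 0], "gripper": 1}, {"linear": [0, 1.2, -3.7], "delta_rot": [0, 0, 0], "gripper": 1}, {"linear": [0, 1.7, -4.3], "delta_rot": [0, 0, 0], "gripper": 1}, {"linear": [0, 2.2, -4.9], "delta_rot": [0, 0, 0], "gripper": 1}, {"linear": [0, 2.8, -5.4], "delta_rot": [0, 0, 0], "gripper": 1}, {"linear": [0, 3.4, -5.9], "delta_rot": [0, 0, 0], "gripper": 1}, {"linear": [0, 4.1, -6.3], "delta_rot": [0, 0, 0], "gripper": 1}, {"linear": [0, 4.8, -6.6], "delta_rot": [0, 0, 0], "gripper": 1}, {"linear": [0, 5.5, -6.9], "delta_rot": [0, 0, 0], "gripper": 1}]}}

```text
clock: 33.15
eef_pos: [0.4446, 0.2487, 0.2442]
ee_rot: [3.14, -0.002, -1.554]
wrist_force: [2.1, 2.0, -16.0]
width: 0.0233
```

Request:
{"op": "step_arm", "data": {"steps": [{"linear": [0, 0.8, -0.1], "delta_rot": [0, 0, 0], "gripper": 1}, {"linear": [0, 1.5, -0.2], "delta_rot": [0, 0, 0], "gripper": 1}, {"linear": [0, 2.3, -0.2], "delta_rot": [0, 0, 0], "gripper": 1}, {"linear": [0, 3.1, -0.1], "delta_rot": [0, 0, 0], "gripper": 1}, {"linear": [0, 3.9, 0], "delta_rot": [0, 0, 0], "gripper": 1}, {"linear": [0, 4.6, 0.3], "delta_rot": [0, 0, 0], "gripper": 1}, {"linear": [0, 5.3, 0.6], "delta_rot": [0, 0, 0], "gripper": 1}, {"linear": [0, 6.0, 1.0], "delta_rot": [0, 0, 0], "gripper": 1}, {"linear": [0, 6.7, 1.4], "delta_rot": [0, 0, 0], "gripper": 1}, {"linear": [0, 7.2, 1.9], "delta_rot": [0, 0, 0], "gripper": 1}, {"linear": [0, 7.8, 2.5], "delta_rot": [0, 0, 0], "gripper": 1}, {"linear": [0, 8.2, 3.2], "delta_rot": [0, 0, 0], "gripper": 1}]}}

```text
clock: 34.15
eef_pos: [0.3652, 0.248, 0.2157]
ee_rot: [-3.133, 0.001, -1.554]
wrist_force: [4.7, 0.5, -0.1]
width: 0.0232
```

Request:
{"op": "step_arm", "data": {"steps": [{"linear": [0, 0.4, 0.7], "delta_rot": [0, 0, 0], "gripper": 1}, {"linear": [0, 0.7, 1.4], "delta_rot": [0, 0, 0], "gripper": 1}, {"linear": [0, 1.0, 2.1], "delta_rot": [0, 0, 0], "gripper": 1}, {"linear": [0, 1.1, 2.9], "delta_rot": [0, 0, 0], "gripper": 1}, {"linear": [0, 1.2, 3.7], "delta_rot": [0, 0, 0], "gripper": 1}, {"linear": [0, 1.2, 4.5], "delta_rot": [0, 0, 0], "gripper": 1}, {"linear": [0, 1.1, 5.3], "delta_rot": [0, 0, 0], "gripper": 1}, {"linear": [0, 1.0, 6.0], "delta_rot": [0, 0, 0], "gripper": 1}, {"linear": [0, 0.7, 6.8], "delta_rot": [0, 0, 0], "gripper": 1}, {"linear": [0, 0.4, 7.5], "delta_rot": [0, 0, 0], "gripper": 1}, {"linear": [0, 0, 8.2], "delta_rot": [0, 0, 0], "gripper": 1}, {"linear": [0, -0.5, 8.8], "delta_rot": [0, 0, 0], "gripper": 1}]}}

```text
clock: 35.15
eef_pos: [0.367, 0.2481, 0.1247]
ee_rot: [3.141, 0.001, -1.553]
wrist_force: [-6.9, 1.6, -2.5]
width: 0.0232
```

Request:
{"op": "step_arm", "data": {"steps": [{"linear": [0, -0.5, 0.6], "delta_rot": [0, 0, 0], "gripper": 1}, {"linear": [0, -1.1, 1.1], "delta_rot": [0, 0, 0], "gripper": 1}, {"linear": [0, -1.7, 1.6], "delta_rot": [0, 0, 0], "gripper": 1}, {"linear": [0, -2.4, 2.0], "delta_rot": [0, 0, 0], "gripper": 1}, {"linear": [0, -3.1, 2.3], "delta_rot": [0, 0, 0], "gripper": 1}, {"linear": [0, -3.9, 2.5], "delta_rot": [0, 0, 0], "gripper": 1}, {"linear": [0, -4.7, 2.7], "delta_rot": [0, 0, 0], "gripper": 1}, {"linear": [0, -5.4, 2.8], "delta_rot": [0, 0, 0], "gripper": 1}, {"linear": [0, -6.2, 2.8], "delta_rot": [0, 0, 0], "gripper": 1}, {"linear": [0, -7.0, 2.7], "delta_rot": [0, 0, 0], "gripper": 1}, {"linear": [0, -7.8, 2.5], "delta_rot": [0, 0, 0], "gripper": 1}, {"linear": [0, -8.5, 2.3], "delta_rot": [0, 0, 0], "gripper": 1}]}}

```text
clock: 36.15
eef_pos: [0.4507, 0.2489, 0.1005]
ee_rot: [3.136, -0.001, -1.553]
wrist_force: [-6.9, -3.8, 3.8]
width: 0.0234
```

```bash
python3 arc.py .4245 .171 1.257 2
```

```text
th -2.786 r 0.0752 tcp [0.4507 0.2489 0.1005] rot [ 3.136e+00 -1.000e-03 -1.553e+00] F [-6.9 -3.8  3.8] w 0.0234 t 36.15
rv [ 0.006 -0.001  0.003]
[0.25, -3.61, -2.91] [0.28, -4.83, -7.39]
```

Request:
{"op": "step_arm", "data": {"steps": [{"linear": [0, -0.7, -0.3], "delta_rot": [0.005, 0, 0], "gripper": 1}, {"linear": [0, -1.4, -0.7], "delta_rot": [0.005, 0, 0], "gripper": 1}, {"linear": [0, -2.0, -1.2], "delta_rot": [0.005, 0, 0], "gripper": 1}, {"linear": [0, -2.6, -1.7], "delta_rot": [0.005, 0, 0], "gripper": 1}, {"linear": [0, -3.1, -2.3], "delta_rot": [0.005, 0, 0], "gripper": 1}, {"linear": [0, -3.6, -2.9], "delta_rot": [0.005, 0, 0], "gripper": 1}, {"linear": [0, -4.0, -3.6], "delta_rot": [0.005, 0, 0], "gripper": 1}, {"linear": [0, -4.3, -4.3], "delta_rot": [0.005, 0, 0], "gripper": 1}, {"linear": [0, -4.6, -5.1], "delta_rot": [0.005, 0, 0], "gripper": 1}, {"linear": [0, -4.7, -5.8], "delta_rot": [0.005, 0, 0], "gripper": 1}, {"linear": [0, -4.8, -6.6], "delta_rot": [0.005, 0, 0], "gripper": 1}, {"linear": [0, -4.8, -7.4], "delta_rot": [0.005, 0, 0], "gripper": 1}]}}

```text
clock: 37.15
eef_pos: [0.5004, 0.2493, 0.1756]
ee_rot: [-3.139, -0.002, -1.554]
wrist_force: [2.6, -3.2, -9.5]
width: 0.0235
```

Request:
{"op": "step_arm", "data": {"steps": [{"linear": [0, 0.1, -0.8], "delta_rot": [0, 0, 0], "gripper": 1}, {"linear": [0, 0.2, -1.5], "delta_rot": [0, 0, 0], "gripper": 1}, {"linear": [0, 0.5, -2.3], "delta_rot": [0, 0, 0], "gripper": 1}, {"linear": [0, 0.8, -3.0], "delta_rot": [0, 0, 0], "gripper": 1}, {"linear": [0, 1.2, -3.7], "delta_rot": [0, 0, 0], "gripper": 1}, {"linear": [0, 1.7, -4.3], "delta_rot": [0, 0, 0], "gripper": 1}, {"linear": [0, 2.2, -4.9], "delta_rot": [0, 0, 0], "gripper": 1}, {"linear": [0, 2.8, -5.4], "delta_rot": [0, 0, 0], "gripper": 1}, {"linear": [0, 3.4, -5.9], "delta_rot": [0, 0, 0], "gripper": 1}, {"linear": [0, 4.1, -6.3], "delta_rot": [0, 0, 0], "gripper": 1}, {"linear": [0, 4.8, -6.6], "delta_rot": [0, 0, 0], "gripper": 1}, {"linear": [0, 5.5, -6.9], "delta_rot": [0, 0, 0], "gripper": 1}]}}

```text
clock: 38.15
eef_pos: [0.4446, 0.2487, 0.2442]
ee_rot: [-3.14, -0.001, -1.554]
wrist_force: [2.4, -1.1, -14.5]
width: 0.0233
```

Request:
{"op": "step_arm", "data": {"steps": [{"linear": [0, 0.8, -0.1], "delta_rot": [0, 0, 0], "gripper": 1}, {"linear": [0, 1.5, -0.2], "delta_rot": [0, 0, 0], "gripper": 1}, {"linear": [0, 2.3, -0.2], "delta_rot": [0, 0, 0], "gripper": 1}, {"linear": [0, 3.1, -0.1], "delta_rot": [0, 0, 0], "gripper": 1}, {"linear": [0, 3.9, 0], "delta_rot": [0, 0, 0], "gripper": 1}, {"linear": [0, 4.6, 0.3], "delta_rot": [0, 0, 0], "gripper": 1}, {"linear": [0, 5.3, 0.6], "delta_rot": [0, 0, 0], "gripper": 1}, {"linear": [0, 6.0, 1.0], "delta_rot": [0, 0, 0], "gripper": 1}, {"linear": [0, 6.7, 1.4], "delta_rot": [0, 0, 0], "gripper": 1}, {"linear": [0, 7.2, 1.9], "delta_rot": [0, 0, 0], "gripper": 1}, {"linear": [0, 7.8, 2.5], "delta_rot": [0, 0, 0], "gripper": 1}, {"linear": [0, 8.2, 3.2], "delta_rot": [0, 0, 0], "gripper": 1}]}}

```text
clock: 39.15
eef_pos: [0.3647, 0.2481, 0.2149]
ee_rot: [-3.131, 0.001, -1.554]
wrist_force: [4.4, -0.2, -0.9]
width: 0.0231
```

Request:
{"op": "step_arm", "data": {"steps": [{"linear": [0, 0.4, 0.7], "delta_rot": [0, 0, 0], "gripper": 1}, {"linear": [0, 0.7, 1.4], "delta_rot": [0, 0, 0], "gripper": 1}, {"linear": [0, 1.0, 2.1], "delta_rot": [0, 0, 0], "gripper": 1}, {"linear": [0, 1.1, 2.9], "delta_rot": [0, 0, 0], "gripper": 1}, {"linear": [0, 1.2, 3.7], "delta_rot": [0, 0, 0], "gripper": 1}, {"linear": [0, 1.2, 4.5], "delta_rot": [0, 0, 0], "gripper": 1}, {"linear": [0, 1.1, 5.3], "delta_rot": [0, 0, 0], "gripper": 1}, {"linear": [0, 1.0, 6.0], "delta_rot": [0, 0, 0], "gripper": 1}, {"linear": [0, 0.7, 6.8], "delta_rot": [0, 0, 0], "gripper": 1}, {"linear": [0, 0.4, 7.5], "delta_rot": [0, 0, 0], "gripper": 1}, {"linear": [0, 0, 8.2], "delta_rot": [0, 0, 0], "gripper": 1}, {"linear": [0, -0.5, 8.8], "delta_rot": [0, 0, 0], "gripper": 1}]}}

```text
clock: 40.15
eef_pos: [0.3676, 0.2481, 0.1241]
ee_rot: [-3.139, 0.001, -1.553]
wrist_force: [-6.7, -1.2, -2.2]
width: 0.0233
```

Request:
{"op": "step_arm", "data": {"steps": [{"linear": [0, -0.5, 0.6], "delta_rot": [0, 0, 0], "gripper": 1}, {"linear": [0, -1.1, 1.1], "delta_rot": [0, 0, 0], "gripper": 1}, {"linear": [0, -1.7, 1.6], "delta_rot": [0, 0, 0], "gripper": 1}, {"linear": [0, -2.4, 2.0], "delta_rot": [0, 0, 0], "gripper": 1}, {"linear": [0, -3.1, 2.3], "delta_rot": [0, 0, 0], "gripper": 1}, {"linear": [0, -3.9, 2.5], "delta_rot": [0, 0, 0], "gripper": 1}, {"linear": [0, -4.7, 2.7], "delta_rot": [0, 0, 0], "gripper": 1}, {"linear": [0, -5.4, 2.8], "delta_rot": [0, 0, 0], "gripper": 1}, {"linear": [0, -6.2, 2.8], "delta_rot": [0, 0, 0], "gripper": 1}, {"linear": [0, -7.0, 2.7], "delta_rot": [0, 0, 0], "gripper": 1}, {"linear": [0, -7.8, 2.5], "delta_rot": [0, 0, 0], "gripper": 1}, {"linear": [0, -8.5, 2.3], "delta_rot": [0, 0, 0], "gripper": 1}]}}

```text
clock: 41.15
eef_pos: [0.4509, 0.2489, 0.1005]
ee_rot: [3.139, -0.0, -1.553]
wrist_force: [-8.8, -4.5, 7.0]
width: 0.0235
```

```bash
python3 arc.py .4245 .171 1.257 2
```

```text
th -2.783 r 0.0752 tcp [0.4509 0.2489 0.1005] rot [ 3.139 -0.    -1.553] F [-8.8 -4.5  7. ] w 0.0235 t 41.15
rv [ 0.003 -0.     0.003]
[0.25, -3.6, -2.92] [0.28, -4.82, -7.4]
```

Crank about 22.4 rad now. Two more turns.

Request:
{"op": "step_arm", "data": {"steps": [{"linear": [0, -0.7, -0.3], "delta_rot": [0.003, 0, 0], "gripper": 1}, {"linear": [0, -1.4, -0.7], "delta_rot": [0.003, 0, 0], "gripper": 1}, {"linear": [0, -2.0, -1.2], "delta_rot": [0.003, 0, 0], "gripper": 1}, {"linear": [0, -2.6, -1.7], "delta_rot": [0.003, 0, 0], "gripper": 1}, {"linear": [0, -3.1, -2.3], "delta_rot": [0.003, 0, 0], "gripper": 1}, {"linear": [0, -3.6, -2.9], "delta_rot": [0.003, 0, 0], "gripper": 1}, {"linear": [0, -4.0, -3.6], "delta_rot": [0.003, 0, 0], "gripper": 1}, {"linear": [0, -4.3, -4.3], "delta_rot": [0.003, 0, 0], "gripper": 1}, {"linear": [0, -4.6, -5.1], "delta_rot": [0.003, 0, 0], "gripper": 1}, {"linear": [0, -4.7, -5.8], "delta_rot": [0.003, 0, 0], "gripper": 1}, {"linear": [0, -4.8, -6.6], "delta_rot": [0.003, 0, 0], "gripper": 1}, {"linear": [0, -4.8, -7.4], "delta_rot": [0.003, 0, 0], "gripper": 1}]}}

```text
clock: 42.15
eef_pos: [0.5005, 0.2493, 0.1758]
ee_rot: [-3.139, -0.001, -1.554]
wrist_force: [1.9, -4.0, -8.7]
width: 0.0229
```

Request:
{"op": "step_arm", "data": {"steps": [{"linear": [0, 0.1, -0.8], "delta_rot": [0, 0, 0], "gripper": 1}, {"linear": [0, 0.2, -1.5], "delta_rot": [0, 0, 0], "gripper": 1}, {"linear": [0, 0.5, -2.3], "delta_rot": [0, 0, 0], "gripper": 1}, {"linear": [0, 0.8, -3.0], "delta_rot": [0, 0, 0], "gripper": 1}, {"linear": [0, 1.2, -3.7], "delta_rot": [0, 0, 0], "gripper": 1}, {"linear": [0, 1.7, -4.3], "delta_rot": [0, 0, 0], "gripper": 1}, {"linear": [0, 2.2, -4.9], "delta_rot": [0, 0, 0], "gripper": 1}, {"linear": [0, 2.8, -5.4], "delta_rot": [0, 0, 0], "gripper": 1}, {"linear": [0, 3.4, -5.9], "delta_rot": [0, 0, 0], "gripper": 1}, {"linear": [0, 4.1, -6.3], "delta_rot": [0, 0, 0], "gripper": 1}, {"linear": [0, 4.8, -6.6], "delta_rot": [0, 0, 0], "gripper": 1}, {"linear": [0, 5.5, -6.9], "delta_rot": [0, 0, 0], "gripper": 1}]}}

```text
clock: 43.15
eef_pos: [0.4445, 0.2487, 0.2442]
ee_rot: [-3.139, -0.001, -1.554]
wrist_force: [1.9, -1.2, -15.5]
width: 0.023
```

Request:
{"op": "step_arm", "data": {"steps": [{"linear": [0, 0.8, -0.1], "delta_rot": [0, 0, 0], "gripper": 1}, {"linear": [0, 1.5, -0.2], "delta_rot": [0, 0, 0], "gripper": 1}, {"linear": [0, 2.3, -0.2], "delta_rot": [0, 0, 0], "gripper": 1}, {"linear": [0, 3.1, -0.1], "delta_rot": [0, 0, 0], "gripper": 1}, {"linear": [0, 3.9, 0], "delta_rot": [0, 0, 0], "gripper": 1}, {"linear": [0, 4.6, 0.3], "delta_rot": [0, 0, 0], "gripper": 1}, {"linear": [0, 5.3, 0.6], "delta_rot": [0, 0, 0], "gripper": 1}, {"linear": [0, 6.0, 1.0], "delta_rot": [0, 0, 0], "gripper": 1}, {"linear": [0, 6.7, 1.4], "delta_rot": [0, 0, 0], "gripper": 1}, {"linear": [0, 7.2, 1.9], "delta_rot": [0, 0, 0], "gripper": 1}, {"linear": [0, 7.8, 2.5], "delta_rot": [0, 0, 0], "gripper": 1}, {"linear": [0, 8.2, 3.2], "delta_rot": [0, 0, 0], "gripper": 1}]}}

```text
clock: 44.15
eef_pos: [0.3649, 0.2481, 0.2153]
ee_rot: [-3.13, 0.002, -1.554]
wrist_force: [4.5, -1.8, -0.8]
width: 0.0233
```

Request:
{"op": "step_arm", "data": {"steps": [{"linear": [0, 0.4, 0.7], "delta_rot": [0, 0, 0], "gripper": 1}, {"linear": [0, 0.7, 1.4], "delta_rot": [0, 0, 0], "gripper": 1}, {"linear": [0, 1.0, 2.1], "delta_rot": [0, 0, 0], "gripper": 1}, {"linear": [0, 1.1, 2.9], "delta_rot": [0, 0, 0], "gripper": 1}, {"linear": [0, 1.2, 3.7], "delta_rot": [0, 0, 0], "gripper": 1}, {"linear": [0, 1.2, 4.5], "delta_rot": [0, 0, 0], "gripper": 1}, {"linear": [0, 1.1, 5.3], "delta_rot": [0, 0, 0], "gripper": 1}, {"linear": [0, 1.0, 6.0], "delta_rot": [0, 0, 0], "gripper": 1}, {"linear": [0, 0.7, 6.8], "delta_rot": [0, 0, 0], "gripper": 1}, {"linear": [0, 0.4, 7.5], "delta_rot": [0, 0, 0], "gripper": 1}, {"linear": [0, 0, 8.2], "delta_rot": [0, 0, 0], "gripper": 1}, {"linear": [0, -0.5, 8.8], "delta_rot": [0, 0, 0], "gripper": 1}]}}

```text
clock: 45.15
eef_pos: [0.3672, 0.2481, 0.1245]
ee_rot: [-3.139, 0.002, -1.553]
wrist_force: [-7.4, -2.7, -2.4]
width: 0.0235
```

Request:
{"op": "step_arm", "data": {"steps": [{"linear": [0, -0.5, 0.6], "delta_rot": [0, 0, 0], "gripper": 1}, {"linear": [0, -1.1, 1.1], "delta_rot": [0, 0, 0], "gripper": 1}, {"linear": [0, -1.7, 1.6], "delta_rot": [0, 0, 0], "gripper": 1}, {"linear": [0, -2.4, 2.0], "delta_rot": [0, 0, 0], "gripper": 1}, {"linear": [0, -3.1, 2.3], "delta_rot": [0, 0, 0], "gripper": 1}, {"linear": [0, -3.9, 2.5], "delta_rot": [0, 0, 0], "gripper": 1}, {"linear": [0, -4.7, 2.7], "delta_rot": [0, 0, 0], "gripper": 1}, {"linear": [0, -5.4, 2.8], "delta_rot": [0, 0, 0], "gripper": 1}, {"linear": [0, -6.2, 2.8], "delta_rot": [0, 0, 0], "gripper": 1}, {"linear": [0, -7.0, 2.7], "delta_rot": [0, 0, 0], "gripper": 1}, {"linear": [0, -7.8, 2.5], "delta_rot": [0, 0, 0], "gripper": 1}, {"linear": [0, -8.5, 2.3], "delta_rot": [0, 0, 0], "gripper": 1}]}}

```text
clock: 46.15
eef_pos: [0.4502, 0.2489, 0.1004]
ee_rot: [3.138, 0.0, -1.553]
wrist_force: [-7.7, -5.1, 4.6]
width: 0.0233
```

```bash
python3 arc.py .4245 .171 1.257 2
```

```text
th -2.792 r 0.0752 tcp [0.4502 0.2489 0.1004] rot [ 3.138  0.    -1.553] F [-7.7 -5.1  4.6] w 0.0233 t 46.15
rv [0.004 0.    0.003]
[0.25, -3.63, -2.88] [0.28, -4.89, -7.35]
```

Request:
{"op": "step_arm", "data": {"steps": [{"linear": [0, -0.7, -0.3], "delta_rot": [0.003, 0, 0], "gripper": 1}, {"linear": [0, -1.4, -0.7], "delta_rot": [0.003, 0, 0], "gripper": 1}, {"linear": [0, -2.0, -1.2], "delta_rot": [0.003, 0, 0], "gripper": 1}, {"linear": [0, -2.6, -1.7], "delta_rot": [0.003, 0, 0], "gripper": 1}, {"linear": [0, -3.1, -2.3], "delta_rot": [0.003, 0, 0], "gripper": 1}, {"linear": [0, -3.6, -2.9], "delta_rot": [0.003, 0, 0], "gripper": 1}, {"linear": [0, -4.0, -3.6], "delta_rot": [0.003, 0, 0], "gripper": 1}, {"linear": [0, -4.3, -4.3], "delta_rot": [0.003, 0, 0], "gripper": 1}, {"linear": [0, -4.6, -5.1], "delta_rot": [0.003, 0, 0], "gripper": 1}, {"linear": [0, -4.7, -5.8], "delta_rot": [0.003, 0, 0], "gripper": 1}, {"linear": [0, -4.8, -6.6], "delta_rot": [0.003, 0, 0], "gripper": 1}, {"linear": [0, -4.8, -7.4], "delta_rot": [0.003, 0, 0], "gripper": 1}]}}

```text
clock: 47.15
eef_pos: [0.5005, 0.2494, 0.176]
ee_rot: [-3.138, -0.0, -1.554]
wrist_force: [3.4, -3.7, -8.0]
width: 0.0236
```

Request:
{"op": "step_arm", "data": {"steps": [{"linear": [0, 0.1, -0.8], "delta_rot": [0, 0, 0], "gripper": 1}, {"linear": [0, 0.2, -1.5], "delta_rot": [0, 0, 0], "gripper": 1}, {"linear": [0, 0.5, -2.3], "delta_rot": [0, 0, 0], "gripper": 1}, {"linear": [0, 0.8, -3.0], "delta_rot": [0, 0, 0], "gripper": 1}, {"linear": [0, 1.2, -3.7], "delta_rot": [0, 0, 0], "gripper": 1}, {"linear": [0, 1.7, -4.3], "delta_rot": [0, 0, 0], "gripper": 1}, {"linear": [0, 2.2, -4.9], "delta_rot": [0, 0, 0], "gripper": 1}, {"linear": [0, 2.8, -5.4], "delta_rot": [0, 0, 0], "gripper": 1}, {"linear": [0, 3.4, -5.9], "delta_rot": [0, 0, 0], "gripper": 1}, {"linear": [0, 4.1, -6.3], "delta_rot": [0, 0, 0], "gripper": 1}, {"linear": [0, 4.8, -6.6], "delta_rot": [0, 0, 0], "gripper": 1}, {"linear": [0, 5.5, -6.9], "delta_rot": [0, 0, 0], "gripper": 1}]}}

```text
clock: 48.15
eef_pos: [0.4444, 0.2488, 0.2443]
ee_rot: [-3.139, 0.0, -1.554]
wrist_force: [2.4, -0.5, -16.8]
width: 0.0232
```

Request:
{"op": "step_arm", "data": {"steps": [{"linear": [0, 0.8, -0.1], "delta_rot": [0, 0, 0], "gripper": 1}, {"linear": [0, 1.5, -0.2], "delta_rot": [0, 0, 0], "gripper": 1}, {"linear": [0, 2.3, -0.2], "delta_rot": [0, 0, 0], "gripper": 1}, {"linear": [0, 3.1, -0.1], "delta_rot": [0, 0, 0], "gripper": 1}, {"linear": [0, 3.9, 0], "delta_rot": [0, 0, 0], "gripper": 1}, {"linear": [0, 4.6, 0.3], "delta_rot": [0, 0, 0], "gripper": 1}, {"linear": [0, 5.3, 0.6], "delta_rot": [0, 0, 0], "gripper": 1}, {"linear": [0, 6.0, 1.0], "delta_rot": [0, 0, 0], "gripper": 1}, {"linear": [0, 6.7, 1.4], "delta_rot": [0, 0, 0], "gripper": 1}, {"linear": [0, 7.2, 1.9], "delta_rot": [0, 0, 0], "gripper": 1}, {"linear": [0, 7.8, 2.5], "delta_rot": [0, 0, 0], "gripper": 1}, {"linear": [0, 8.2, 3.2], "delta_rot": [0, 0, 0], "gripper": 1}]}}

```text
clock: 49.15
eef_pos: [0.3651, 0.2481, 0.2155]
ee_rot: [-3.128, 0.003, -1.554]
wrist_force: [4.1, -1.7, -0.4]
width: 0.0231
```

Request:
{"op": "step_arm", "data": {"steps": [{"linear": [0, 0.4, 0.7], "delta_rot": [0, 0, 0], "gripper": 1}, {"linear": [0, 0.7, 1.4], "delta_rot": [0, 0, 0], "gripper": 1}, {"linear": [0, 1.0, 2.1], "delta_rot": [0, 0, 0], "gripper": 1}, {"linear": [0, 1.1, 2.9], "delta_rot": [0, 0, 0], "gripper": 1}, {"linear": [0, 1.2, 3.7], "delta_rot": [0, 0, 0], "gripper": 1}, {"linear": [0, 1.2, 4.5], "delta_rot": [0, 0, 0], "gripper": 1}, {"linear": [0, 1.1, 5.3], "delta_rot": [0, 0, 0], "gripper": 1}, {"linear": [0, 1.0, 6.0], "delta_rot": [0, 0, 0], "gripper": 1}, {"linear": [0, 0.7, 6.8], "delta_rot": [0, 0, 0], "gripper": 1}, {"linear": [0, 0.4, 7.5], "delta_rot": [0, 0, 0], "gripper": 1}, {"linear": [0, 0, 8.2], "delta_rot": [0, 0, 0], "gripper": 1}, {"linear": [0, -0.5, 8.8], "delta_rot": [0, 0, 0], "gripper": 1}]}}

```text
clock: 50.15
eef_pos: [0.367, 0.2481, 0.1248]
ee_rot: [-3.138, 0.003, -1.553]
wrist_force: [-7.1, -1.2, -2.4]
width: 0.023
```

Request:
{"op": "step_arm", "data": {"steps": [{"linear": [0, -0.5, 0.6], "delta_rot": [0, 0, 0], "gripper": 1}, {"linear": [0, -1.1, 1.1], "delta_rot": [0, 0, 0], "gripper": 1}, {"linear": [0, -1.7, 1.6], "delta_rot": [0, 0, 0], "gripper": 1}, {"linear": [0, -2.4, 2.0], "delta_rot": [0, 0, 0], "gripper": 1}, {"linear": [0, -3.1, 2.3], "delta_rot": [0, 0, 0], "gripper": 1}, {"linear": [0, -3.9, 2.5], "delta_rot": [0, 0, 0], "gripper": 1}, {"linear": [0, -4.5, 2.7], "delta_rot": [0, 0, 0], "gripper": 1}, {"linear": [0, -5.0, 2.75], "delta_rot": [0, 0, 0], "gripper": 1}, {"linear": [0, -5.3, 2.75], "delta_rot": [0, 0, 0], "gripper": 1}, {"linear": [0, -5.4, 2.75], "delta_rot": [0, 0, 0], "gripper": 1}, {"linear": [0, -5.4, 2.75], "delta_rot": [0, 0, 0], "gripper": 1}, {"linear": [0, -5.4, 2.75], "delta_rot": [0, 0, 0], "gripper": 1}]}}

```text
clock: 51.15
eef_pos: [0.4205, 0.2486, 0.0965]
ee_rot: [-3.141, 0.002, -1.553]
wrist_force: [-2.4, -4.2, 0.1]
width: 0.023
```

Request:
{"op": "step_arm", "data": {"steps": [{"linear": [0, 0, 0], "delta_rot": [0, 0, 0], "gripper": 8.5}, {"linear": [0, 0, 0], "delta_rot": [0, 0, 0], "gripper": 8.5}, {"linear": [0, 0, 0], "delta_rot": [0, 0, 0], "gripper": 8.5}, {"linear": [0, 0, 0], "delta_rot": [0, 0, 0], "gripper": 8.5}, {"linear": [0, 0, -3], "delta_rot": [0, 0, 0], "gripper": 8.5}, {"linear": [0, 0, -7], "delta_rot": [0, 0, 0], "gripper": 8.5}, {"linear": [0, 0, -11], "delta_rot": [0, 0, 0], "gripper": 8.5}, {"linear": [0, 0, -15], "delta_rot": [0, 0, 0], "gripper": 8.5}, {"linear": [0, 0, -19], "delta_rot": [0, 0, 0], "gripper": 8.5}, {"linear": [0, 0, -23], "delta_rot": [0, 0, 0], "gripper": 8.5}, {"linear": [0, 0, -27], "delta_rot": [0, 0, 0], "gripper": 8.5}, {"linear": [0, 0, -31], "delta_rot": [0, 0, 0], "gripper": 8.5}]}}

```text
clock: 52.15
eef_pos: [0.4203, 0.2484, 0.409]
ee_rot: [-3.139, 0.003, -1.553]
wrist_force: [1.0, 0.6, 0.2]
width: 0.0853
```

```bash
python3 - <<'E'
from h import *
save('side','side9.png'); save('top','top9.png')
a=cv2.imread('pics/side9.png')[100:220,200:350]; b=cv2.imread('pics/top9.png')[120:250,200:400]
cv2.imwrite('pics/v9.png',np.hstack([cv2.resize(a,(400,320),interpolation=3),cv2.copyMakeBorder(cv2.resize(b,(400,260),interpolation=3),0,60,0,0,0)]))
s=get_state();print(s['eef_pos'],s['ee_rot'],s['width'])
E
```

```text
[0.42219071 0.24923224 0.41538344] [-3.12574824  0.00840143 -1.55307499] 0.08523627837441582
```

View pics/v9.png

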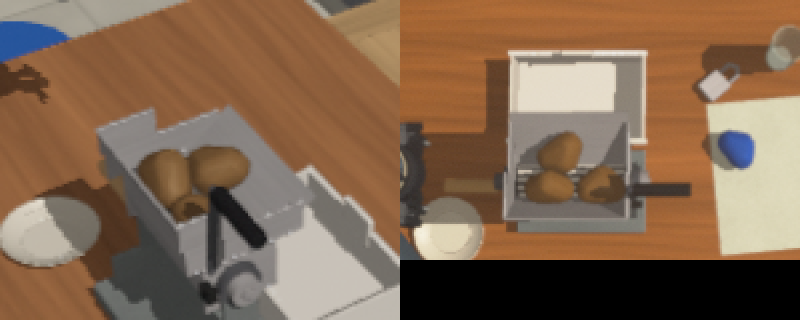

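Request:
{"op": "step_arm", "data": {"steps": [{"linear": [4, 0.2, 0], "delta_rot": [0, 0, 0], "gripper": 8.5}, {"linear": [8, 0.4, 0], "delta_rot": [0, 0, 0], "gripper": 8.5}, {"linear": [12, 0.6, 0], "delta_rot": [0, 0, 0], "gripper": 8.5}, {"linear": [16, 0.8, 0], "delta_rot": [0, 0, 0], "gripper": 8.5}, {"linear": [20, 1.1, 0], "delta_rot": [0, 0, 0], "gripper": 8.5}, {"linear": [24, 1.4, 0], "delta_rot": [0, 0, 0], "gripper": 8.5}, {"linear": [28, 1.7, 0], "delta_rot": [0, 0, 0], "gripper": 8.5}, {"linear": [32, 2, 0], "delta_rot": [0, 0, 0], "gripper": 8.5}, {"linear": [35.4, 2, 0], "delta_rot": [0, 0, 0], "gripper": 8.5}, {"linear": [35.4, 2, 0], "delta_rot": [0, 0, 0], "gripper": 8.5}, {"linear": [35.4, 2, 0], "delta_rot": [0, 0, 0], "gripper": 8.5}]}}

```text
clock: 53.17
eef_pos: [0.4086, -0.1067, 0.4115]
ee_rot: [-3.126, 0.009, -1.558]
wrist_force: [-0.3, 0.8, -1.3]
width: 0.0851
```

```bash
python3 - <<'E'
from h import *
s=get_state(); print(s['eef_pos'],s['ee_rot'])
want=R.from_euler('xyz',[np.pi,0,-1.556]); print("rv",(R.from_euler('xyz',s['ee_rot']).inv()*want).as_rotvec().round(3))
print(tool(np.array([.408,-.105,.317])-s['eef_pos']))
b=cv2.imread('pics/top9.png')
for c in[(254,146),(323.5,145)]: print("basin far rim",onz('top',c,.07).round(3))
print(onz('top',(321.5,191.5),.07).round(3))
E
```

```text
[ 0.40860878 -0.10665083  0.41154395] [-3.12586938  0.0092699  -1.55765071]
rv [-0.016  0.009 -0.002]
[-0.08  0.21  9.45]
basin far rim [0.679 0.197 0.07 ]
basin far rim [ 0.684 -0.072  0.07 ]
[ 0.504 -0.066  0.07 ]
```

Request:
{"op": "step_arm", "data": {"steps": [{"linear": [0, 0.1, 2], "delta_rot": [-0.016, 0.009, 0], "gripper": 8.5}, {"linear": [0, 0.1, 4.5], "delta_rot": [-0.016, 0.009, 0], "gripper": 8.5}, {"linear": [-0.1, 0.2, 7], "delta_rot": [-0.016, 0.009, 0], "gripper": 8.5}, {"linear": [-0.1, 0.2, 9], "delta_rot": [-0.016, 0.009, 0], "gripper": 8.5}, {"linear": [-0.1, 0.2, 9.4], "delta_rot": [-0.016, 0.009, 0], "gripper": 8.5}, {"linear": [-0.1, 0.2, 9.4], "delta_rot": [-0.016, 0.009, 0], "gripper": 4}, {"linear": [-0.1, 0.2, 9.4], "delta_rot": [-0.016, 0.009, 0], "gripper": 1}, {"linear": [-0.1, 0.2, 9.4], "delta_rot": [-0.016, 0.009, 0], "gripper": 1}, {"linear": [-0.1, 0.2, 9.4], "delta_rot": [-0.016, 0.009, 0], "gripper": 1}, {"linear": [-0.1, 0.2, 9.4], "delta_rot": [-0.016, 0.009, 0], "gripper": 1}, {"linear": [-0.1, 0.2, 9.4], "delta_rot": [-0.016, 0.009, 0], "gripper": 1}], "squeeze": 45}}

```text
clock: 54.08
eef_pos: [0.4088, -0.105, 0.3191]
ee_rot: [-3.139, -0.001, -1.558]
wrist_force: [0.7, 0.3, 3.4]
width: 0.0206
```

```bash
cat > lev.py <<'E'
from h import *
s=get_state(); p=s['eef_pos']; print(p.round(4),s['ee_rot'].round(3),s['wrist_force'].round(1),s['width'].__round__(4))
x0,z0=.4275,.171  # TCP-circle centre
th=np.arctan2(p[0]-x0,p[2]-z0); print("phi",th+.137,"r",np.hypot(p[0]-x0,p[2]-z0))
for i in range(0,24):
    t=-.137+1.38*(i+1)/24; print(((.146*np.sin(t)+x0-p[0])*-100).round(1),((.146*np.cos(t)+z0-p[2])*-100).round(1),end=' | ')
E
python3 lev.py
```

```text
[ 0.4088 -0.105   0.3191] [-3.139e+00 -1.000e-03 -1.558e+00] [0.7 0.3 3.4] 0.0206
phi 0.011525629459003844 r 0.1492784638783078
-0.7 0.3 | -1.5 0.2 | -2.4 0.2 | -3.2 0.3 | -4.1 0.4 | -4.9 0.5 | -5.7 0.7 | -6.5 1.0 | -7.3 1.3 | -8.1 1.6 | -8.8 2.0 | -9.5 2.4 | -10.2 2.8 | -10.9 3.3 | -11.6 3.9 | -12.2 4.5 | -12.7 5.1 | -13.3 5.7 | -13.8 6.4 | -14.3 7.1 | -14.7 7.8 | -15.1 8.6 | -15.4 9.3 | -15.7 10.1 |
```

Request:
{"op": "step_arm", "data": {"steps": [{"linear": [0, -0.7, -0.05], "delta_rot": [0, 0, 0], "gripper": 1}, {"linear": [0, -1.5, -0.1], "delta_rot": [0, 0, 0], "gripper": 1}, {"linear": [0, -2.4, -0.1], "delta_rot": [0, 0, 0], "gripper": 1}, {"linear": [0, -3.2, 0], "delta_rot": [0, 0, 0], "gripper": 1}, {"linear": [0, -4.1, 0.1], "delta_rot": [0, 0, 0], "gripper": 1}, {"linear": [0, -4.9, 0.3], "delta_rot": [0, 0, 0], "gripper": 1}, {"linear": [0, -5.7, 0.5], "delta_rot": [0, 0, 0], "gripper": 1}, {"linear": [0, -6.5, 0.8], "delta_rot": [0, 0, 0], "gripper": 1}, {"linear": [0, -7.3, 1.1], "delta_rot": [0, 0, 0], "gripper": 1}, {"linear": [0, -8.1, 1.4], "delta_rot": [0, 0, 0], "gripper": 1}, {"linear": [0, -8.8, 1.8], "delta_rot": [0, 0, 0], "gripper": 1}, {"linear": [0, -9.5, 2.2], "delta_rot": [0, 0, 0], "gripper": 1}]}}

```text
clock: 55.08
eef_pos: [0.5016, -0.1041, 0.2979]
ee_rot: [3.139, -0.002, -1.559]
wrist_force: [-8.4, 0.9, -1.9]
width: 0.0203
```

```bash
sed -i 's/x0,z0=.4275,.171/x0,z0=.4275,.173/' lev.py; python3 lev.py
```

```text
[ 0.5016 -0.1041  0.2979] [ 3.139e+00 -2.000e-03 -1.559e+00] [-8.4  0.9 -1.9] 0.0203
phi 0.6725906736629698 r 0.14522135087749852
8.6 -2.1 | 7.7 -2.1 | 6.9 -2.1 | 6.1 -2.0 | 5.2 -1.9 | 4.4 -1.8 | 3.6 -1.6 | 2.8 -1.4 | 2.0 -1.1 | 1.2 -0.7 | 0.5 -0.4 | -0.3 0.1 | -1.0 0.5 | -1.6 1.0 | -2.3 1.6 | -2.9 2.1 | -3.5 2.7 | -4.0 3.4 | -4.5 4.1 | -5.0 4.8 | -5.4 5.5 | -5.8 6.2 | -6.1 7.0 | -6.4 7.8 |
```

Request:
{"op": "step_arm", "data": {"steps": [{"linear": [0, -1.0, 0.5], "delta_rot": [0, 0, 0], "gripper": 1}, {"linear": [0, -1.6, 1.0], "delta_rot": [0, 0, 0], "gripper": 1}, {"linear": [0, -2.3, 1.6], "delta_rot": [0, 0, 0], "gripper": 1}, {"linear": [0, -2.9, 2.1], "delta_rot": [0, 0, 0], "gripper": 1}, {"linear": [0, -3.5, 2.7], "delta_rot": [0, 0, 0], "gripper": 1}, {"linear": [0, -4.0, 3.4], "delta_rot": [0, 0, 0], "gripper": 1}, {"linear": [0, -4.5, 4.1], "delta_rot": [0, 0, 0], "gripper": 1}, {"linear": [0, -5.0, 4.8], "delta_rot": [0, 0, 0], "gripper": 1}, {"linear": [0, -5.4, 5.5], "delta_rot": [0, 0, 0], "gripper": 1}, {"linear": [0, -5.8, 6.2], "delta_rot": [0, 0, 0], "gripper": 1}, {"linear": [0, -6.1, 7.0], "delta_rot": [0, 0, 0], "gripper": 1}, {"linear": [0, -6.3, 7.7], "delta_rot": [0, 0, 0], "gripper": 1}]}}

```text
clock: 56.08
eef_pos: [0.5643, -0.1037, 0.2226]
ee_rot: [3.139, -0.003, -1.559]
wrist_force: [-1.0, 0.1, 11.0]
width: 0.0208
```

```bash
python3 lev.py|head -2
```

```text
[ 0.5643 -0.1037  0.2226] [ 3.139e+00 -3.000e-03 -1.559e+00] [-1.   0.1 11. ] 0.0208
phi 1.3596896057789027 r 0.1455319428907168
```

Request:
{"op": "step_arm", "data": {"steps": [{"linear": [0, -0.1, 0.3], "delta_rot": [0, 0, 0], "gripper": 1}, {"linear": [0, -0.1, 0.5], "delta_rot": [0, 0, 0], "gripper": 1}, {"linear": [0, -0.1, 0.5], "delta_rot": [0, 0, 0], "gripper": 1}, {"linear": [0, -0.1, 0.5], "delta_rot": [0, 0, 0], "gripper": 1}, {"linear": [0, -0.1, 0.5], "delta_rot": [0, 0, 0], "gripper": 1}, {"linear": [0, -0.1, 0.5], "delta_rot": [0, 0, 0], "gripper": 1}, {"linear": [0, -0.1, 0.5], "delta_rot": [0, 0, 0], "gripper": 1}, {"linear": [0, -0.1, 0.5], "delta_rot": [0, 0, 0], "gripper": 1}, {"linear": [0, -0.1, 0.5], "delta_rot": [0, 0, 0], "gripper": 1}, {"linear": [0, -0.1, 0.5], "delta_rot": [0, 0, 0], "gripper": 1}, {"linear": [0, -0.1, 0.5], "delta_rot": [0, 0, 0], "gripper": 1}, {"linear": [0, -0.1, 0.5], "delta_rot": [0, 0, 0], "gripper": 1}]}}

```text
clock: 57.08
eef_pos: [0.5655, -0.1037, 0.2194]
ee_rot: [3.141, -0.003, -1.559]
wrist_force: [-2.2, 0.5, 6.0]
width: 0.0204
```

```bash
python3 lev.py|head -2; python3 - <<'E'
from h import *
save('side','side10.png'); save('top','top10.png')
a=cv2.imread('pics/side10.png')[90:230,200:375]; b=cv2.imread('pics/top10.png')[120:250,200:400]
cv2.imwrite('pics/v10.png',np.hstack([cv2.resize(a,(400,320),interpolation=3),cv2.copyMakeBorder(cv2.resize(b,(400,260),interpolation=3),0,60,0,0,0)]))
E
```

```text
[ 0.5655 -0.1037  0.2194] [ 3.141e+00 -3.000e-03 -1.559e+00] [-2.2  0.5  6. ] 0.0204
phi 1.3833209418804624 r 0.14558452631366975
```

View pics/v10.png

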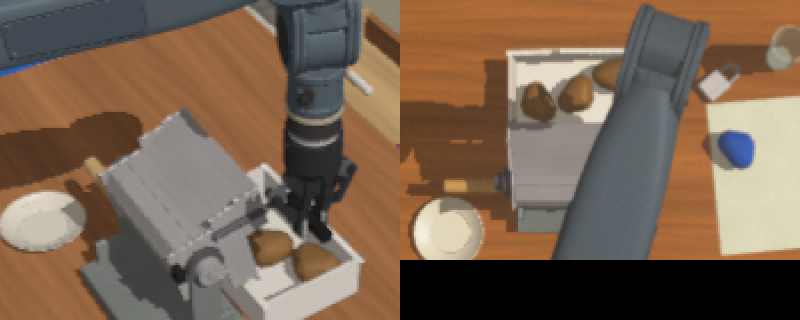

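All three potatoes are in the basin. I'll press a little further to make sure the lever is on its stop.

Request:
{"op": "step_arm", "data": {"steps": [{"linear": [0, -0.1, 0.4], "delta_rot": [0, 0, 0], "gripper": 1}, {"linear": [0, -0.2, 0.7], "delta_rot": [0, 0, 0], "gripper": 1}, {"linear": [0, -0.2, 1.0], "delta_rot": [0, 0, 0], "gripper": 1}, {"linear": [0, -0.2, 1.0], "delta_rot": [0, 0, 0], "gripper": 1}, {"linear": [0, -0.2, 1.0], "delta_rot": [0, 0, 0], "gripper": 1}, {"linear": [0, -0.2, 1.0], "delta_rot": [0, 0, 0], "gripper": 1}, {"linear": [0, -0.2, 1.0], "delta_rot": [0, 0, 0], "gripper": 1}], "squeeze": 60}}

```text
clock: 57.77
eef_pos: [0.5663, -0.1038, 0.2174]
ee_rot: [-3.139, -0.006, -1.559]
wrist_force: [-10.9, 1.8, 25.6]
width: 0.0205
```

```bash
python3 lev.py|head -2
```

```text
[ 0.5663 -0.1038  0.2174] [-3.139 -0.006 -1.559] [-10.9   1.8  25.6] 0.0205
phi 1.3983401961702864 r 0.1457710555046189
```

Request:
{"op": "step_arm", "data": {"steps": [{"linear": [0, 0.3, -0.8], "delta_rot": [0, 0, 0], "gripper": 1}, {"linear": [0, 0.6, -1.6], "delta_rot": [0, 0, 0], "gripper": 1}, {"linear": [0, 1.0, -2.3], "delta_rot": [0, 0, 0], "gripper": 1}, {"linear": [0, 1.4, -3.1], "delta_rot": [0, 0, 0], "gripper": 1}, {"linear": [0, 1.9, -3.8], "delta_rot": [0, 0, 0], "gripper": 1}, {"linear": [0, 2.3, -4.4], "delta_rot": [0, 0, 0], "gripper": 1}, {"linear": [0, 2.8, -5.1], "delta_rot": [0, 0, 0], "gripper": 1}, {"linear": [0, 3.4, -5.7], "delta_rot": [0, 0, 0], "gripper": 1}, {"linear": [0, 4.0, -6.3], "delta_rot": [0, 0, 0], "gripper": 1}, {"linear": [0, 4.6, -6.8], "delta_rot": [0, 0, 0], "gripper": 1}, {"linear": [0, 5.3, -7.3], "delta_rot": [0, 0, 0], "gripper": 1}, {"linear": [0, 6.0, -7.8], "delta_rot": [0, 0, 0], "gripper": 1}], "squeeze": 45}}

```text
clock: 58.77
eef_pos: [0.5071, -0.1043, 0.2972]
ee_rot: [-3.134, -0.007, -1.559]
wrist_force: [4.3, -1.6, 3.8]
width: 0.0203
```

```bash
python3 lev.py
```

```text
[ 0.5071 -0.1043  0.2972] [-3.134 -0.007 -1.559] [ 4.3 -1.6  3.8] 0.0203
phi 0.7066968522927819 r 0.14749795578588099
9.1 -2.1 | 8.3 -2.2 | 7.4 -2.2 | 6.6 -2.1 | 5.8 -2.0 | 4.9 -1.9 | 4.1 -1.7 | 3.3 -1.4 | 2.5 -1.1 | 1.8 -0.8 | 1.0 -0.4 | 0.3 -0.0 | -0.4 0.5 | -1.1 1.0 | -1.7 1.5 | -2.3 2.1 | -2.9 2.7 | -3.5 3.3 | -4.0 4.0 | -4.4 4.7 | -4.9 5.4 | -5.2 6.2 | -5.6 6.9 | -5.9 7.7 |
```

Request:
{"op": "step_arm", "data": {"steps": [{"linear": [0, 0.9, -0.4], "delta_rot": [0, 0, 0], "gripper": 1}, {"linear": [0, 1.7, -0.8], "delta_rot": [0, 0, 0], "gripper": 1}, {"linear": [0, 2.5, -1.1], "delta_rot": [0, 0, 0], "gripper": 1}, {"linear": [0, 3.3, -1.4], "delta_rot": [0, 0, 0], "gripper": 1}, {"linear": [0, 4.1, -1.7], "delta_rot": [0, 0, 0], "gripper": 1}, {"linear": [0, 4.9, -1.9], "delta_rot": [0, 0, 0], "gripper": 1}, {"linear": [0, 5.8, -2.0], "delta_rot": [0, 0, 0], "gripper": 1}, {"linear": [0, 6.6, -2.1], "delta_rot": [0, 0, 0], "gripper": 1}, {"linear": [0, 7.4, -2.2], "delta_rot": [0, 0, 0], "gripper": 1}, {"linear": [0, 8.3, -2.2], "delta_rot": [0, 0, 0], "gripper": 1}, {"linear": [0, 9.1, -2.1], "delta_rot": [0, 0, 0], "gripper": 1}, {"linear": [0, 9.7, -2.0], "delta_rot": [0, 0, 0], "gripper": 1}]}}

```text
clock: 59.77
eef_pos: [0.4087, -0.1052, 0.317]
ee_rot: [-3.134, -0.007, -1.559]
wrist_force: [9.2, -0.5, 7.7]
width: 0.0206
```

Request:
{"op": "step_arm", "data": {"steps": [{"linear": [0, 0.2, 0], "delta_rot": [0, 0, 0], "gripper": 1}, {"linear": [0, 0.2, 0], "delta_rot": [0, 0, 0], "gripper": 8.5}, {"linear": [0, 0.2, 0], "delta_rot": [0, 0, 0], "gripper": 8.5}, {"linear": [0, 0.2, 0], "delta_rot": [0, 0, 0], "gripper": 8.5}, {"linear": [0, 0.2, 0], "delta_rot": [0, 0, 0], "gripper": 8.5}, {"linear": [0, 0.2, -2], "delta_rot": [0, 0, 0], "gripper": 8.5}, {"linear": [0, 0.2, -5], "delta_rot": [0, 0, 0], "gripper": 8.5}, {"linear": [2, 0.2, -8], "delta_rot": [0, 0, 0], "gripper": 8.5}, {"linear": [5, 0.2, -11], "delta_rot": [0, 0, 0], "gripper": 8.5}, {"linear": [9, 0.2, -11], "delta_rot": [0, 0, 0], "gripper": 8.5}, {"linear": [13, 1, -11], "delta_rot": [0, 0, 0], "gripper": 8.5}, {"linear": [17, 2, -11], "delta_rot": [0, 0, 0], "gripper": 8.5}]}}

```text
clock: 60.77
eef_pos: [0.3897, -0.2761, 0.428]
ee_rot: [-3.134, -0.007, -1.558]
wrist_force: [1.1, -0.2, -0.4]
width: 0.0851
```

```bash
python3 lev.py|head -2; python3 - <<'E'
from h import *
save('side','side11.png'); save('top','top11.png')
a=cv2.imread('pics/side11.png')[90:230,200:375]; b=cv2.imread('pics/top11.png')[120:250,200:400]
cv2.imwrite('pics/v11.png',np.hstack([cv2.resize(a,(400,320),interpolation=3),cv2.copyMakeBorder(cv2.resize(b,(400,260),interpolation=3),0,60,0,0,0)]))
E
```

```text
[ 0.3897 -0.2761  0.428 ] [-3.134 -0.007 -1.558] [ 1.1 -0.2 -0.4] 0.0851
phi -0.01028340178250467 r 0.25774226506369385
```

View pics/v11.png

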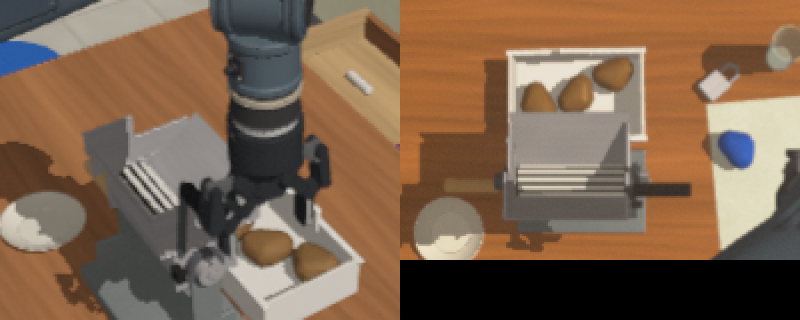

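The hopper is upright and empty, and three potatoes lie in the basin, at about (538,98), (577,93) and (612,73). The bystanders stand where they were and the arm is clear, so I'm handing in.

```bash
python3 -c "
from bench import ticket
print(ticket.finish_job())"
```

```text
the job is handed in; nothing more can be done
None
```

The job is handed in at about 61 s of the 210 s allowed, and no verdict came back. All three brown potatoes were scrubbed and tipped into the basin.

- **Basin:** it stands behind the scrubber with its lug outwards, about 1 cm from its spot in the top picture. While I was turning it into place, a corner met the scrubber (most likely its base), with about 40 N at the wrist. I backed off, lifted it and set it down from above. It looked level and undamaged afterwards.
- **Crank:** from the gripper's path, I turned it from about 2.3 rad to about 34.6 rad, just over five turns at an even 5 s a turn. Wrist forces stayed under about 17 N in the readings, with no slip or swing back seen.
- **Lever:** I swung it over and pressed on until the force rose to about 27 N without further travel, which I took as the stop. I held it there, then guided it back by hand rather than letting the spring bring it.

**Last pictures:**
- Hopper upright and empty, with all three potatoes in the basin.
- Tumbler, padlock and saucer look unmoved.
- Arm clear of everything.

I read the crank and hopper angles from the gripper's position, not from the joints. My hopper estimate at the stop was 1.40 rad against the stated 1.35, which I put down to a few millimetres of error in the shaft position.

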